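Change the glue warmer over to warming carved rosettes

ROBOT

A 6-joint arm with a two-finger parallel gripper is mounted at the origin on the work surface. World frame = base frame: x ahead of the robot, y to its left, z up, the work surface at z = 0. Lengths are in m, angles in degrees, forces in N, time in s.
With the tool pointing down it reaches from about 0.35 to 0.925 m from the base axis. Payload 6.4 kg.
Tool frame: the origin (TCP) lies where the fingers leave the gripper's body, on its centre line; the fingertips stand 97 mm ahead of it and the grasp point (between the pads) lies 78 mm ahead of it; z points along the fingers, y is the line along which they close (so a half turn about z gives the same grasp; the last joint's range is limited). The gripper opens to 94 mm and grips with 3 to 60 N. Pads are 16 mm wide; open, the fingers measure 119 mm over their backs; the gripper's body (75 mm by 177 mm) begins 78 mm behind the grasp point.
Start: joints at [57.004, 14.043, 89.255, -0, 76.702, -9.975], TCP at [0.254, 0.598, 0.303] pointing down, gripper open.
Joint ranges: [-179.41, 179.41], [-58.25, 129.5], [7.25, 145.43], [-54.29, 234.29], [11.92, 165.04], [-157.13, 157.13]. Speed limits (degrees/s): [147.25, 147.25, 180, 180, 180, 180].

INTERFACE

Orientations are given as a 3x3 rotation matrix whose columns are the frame's x, y, z axes.
In Python, from bench import manip gives the robot as it stands.
- The arm moves only by the tool step_arm, never from a script. Its argument "series" is a list of rows, each a list of 3 entries, a list of its own where there are three numbers: the opening, from -1 (shut) to 1 (fully open), then the shift along the tool's x, y, z in units of 30 mm (1.0 is 30 mm), then the turn, a rotation vector about the tool's x, y, z in degrees. In form: [[fingers, [dx, dy, dz], [wx, wy, wz]], ...]. A call has 1 to 10 rows; each row is the pose to reach, as a shift and turn from the pose commanded when the call began, along the tool's axes at that moment; what a row does not reach only later rows make up. A row lasts 1/12 s, in which the tool goes at most 41.7 mm and 7.16 degrees, less where a joint would pass 70% of its speed; a pose out of reach is approached as far as the arm can. A call with a gripper value outside its range is refused whole. The fingers move at their own pace and stop on an object; "grip_force" is the grip in N (left out, the last holds). Time passes only in rows, so rows that repeat a pose let the fingers close. It gives the time, the measured TCP pose, the force, the opening and the grip force at its end, in the units of the state.
- manip.get_state(): the state, without advancing time (a new reading comes with each control period).
- manip.camera(name): name is "side" or "top"; returns a dict with "color" (480x640x3 uint8, blue, green, red), "intrinsics" (3x3 intrinsics, pixels), "rvec" (rotation vector, rad) and "tvec" (3), from world to camera coordinates, as OpenCV has them. Camera axes: x right, y down, z forward; pixel columns grow to the right and rows downward; lengths in m; the calibration is good to about 2 mm. A picture is of the moment at which its call begins. There is no depth.
- manip.hand_in(): hands the job in; it is judged then, once.
Trained networks look in a picture, given as the dict that the camera call returned (one of the last four; its "shot" number tells which), for a name from the list of things; names that differ only in an ending like _2 or _b are one class to them, and where a whole thing is asked for, a point or a joint stands for the part that bears it (a point fixed in the world has none). Each returns a list of dicts, best first, with "confidence" (0 to 1); they miss things now and then, are a little off and sometimes report something else, mostly with a low value. They report only what shows in the picture. A call takes as long as a camera call. They do not tell look-alikes from the thing itself.
- manip.spot_in(label, picture): "rect" ([left, top, right, bottom] in pixels, round what is visible of it).
- manip.trace(label, picture): "pixels" (480x640 bool, what is visible of it) and "rect" ([left, top, right, bottom] in pixels, round what is visible of it).
- manip.mark_of(label, picture): "at" ([column, row] in pixels: a listed point, or the origin of a listed thing).
The state is a dict: "clock": time; "joint_positions": joint angles; "qd": joint speeds; "joint_torque": joint torques, N m; "tool_pos": TCP position; "ee_rot": TCP orientation; "wrist_force": force on the tool from outside, world axes, zero at the start; "wrist_torque": the same for the moment, N m; "width": finger opening in m; "finger_force": force on a finger pad.
Only numpy, scipy, OpenCV 4.12 (cv2) and the standard library are available. Lean on these libraries where they do the work, as an engineer would, in place of code of your own. Each camera call takes 0.05 s, during which the arm holds its last target. There are 200 camera calls.

TASK

The glue is ready and the carved rosettes must be warmed before gluing: swing the warmer's orange sensor arm right up, past vertical, lift the copper glue pot off the warming plate by its handle and stand it wholly on the round cork mat, keeping it upright. Then move every rosette from the plywood tray onto the warming plate, each standing flat on its base inside the plate's rim, and last swing the sensor arm fully down again, level over the plate. Leave the bust, the mallet and the jar where they are.

Things in the scene. Friction and masses are not known exactly. Their poses are not given: they have to be found in the camera images.
- warmer: Fixed grey electric warmer, 270 x 200 mm; own y points away from the robot (within 0.2 rad). Origin: centre of its underside. Its flat dark heating plate, 250 mm (own x) x 180 mm (own y), lies centred over the origin, 35 mm above the table; a rim round it, 8 mm wide, is 5 mm higher. A post 24 x 30 mm at own (0, +145 mm), 200 mm high (black cheeks, 48 mm wide, to 215 mm), carries the sensor arm.
- sensor_arm (a joint): Angle of the orange arm about a level hinge along the warmer's x: 0 = fully down on its stop, level, pointing along the warmer's -y (to the robot), its black sensor head (28 mm dia, 118 mm from the hinge) over the plate's middle, underside 192 mm above the table; grows as it rises, pi/2 = straight up, stop at 1.9. Starts at 0 to 0.07. Friction hinge (0.3 N m): stays where left; 3 to 5 N moves it.
- sensor_grip (a point): Where to hold the arm's steel grip rod, on the rod's axis: the rod, 12 mm in diameter, is parallel to the hinge, 95 mm from it, and sticks out of the arm's side towards the warmer's -x (the robot's left), 7 to 60 mm from the arm's mid-plane; this point is 43 mm from it. The arm is 14 mm square. The rod may turn between the fingers as the arm swings.
- sensor_hinge (a point): Fixed point on the hinge axis of the sensor arm, in the arm's mid-plane, 205 mm above the table: at (0, +145, 205) mm in the warmer's frame.
- pot: Closed copper glue pot, about 450 g, 90 mm in diameter (94 mm at the lid's brass rim), 67 mm high without handle; starts near the plate's middle. Origin: centre of its flat underside, z up. A fixed arched wooden handle spans its top: round bar 12 mm thick, its level part 68 mm long along the pot's own x, bar axis 108 mm above the origin, 35 mm free beneath; legs at x = +-43 mm.
- pot_handle (a point): Middle of the straight part of the pot's handle, on the bar's axis, 108 mm above the pot's underside.
- mat: Fixed round cork mat on the table, 160 mm in diameter, 6 mm thick, to the left or right of the warmer. Origin: centre of its underside.
- tray: Fixed low plywood tray, inside 250 mm (own x) x 180 mm (own y), floor 8 mm above the table, rim 8 mm wide standing 5 mm above the floor, on the other side of the warmer, on which the rosettes stand at the start. Origin: centre of its underside.
- rosette1: Carved wooden rosette, about 30 g: a round disc 40 mm in diameter with straight sides up to 22 mm and a carved dome with eight petals to 33 mm (only the straight part is solid). Origin: centre of its flat base, z up. Absent in some runs (three to five of the five are there).
- rosette2: Carved wooden rosette, about 30 g: a round disc 40 mm in diameter with straight sides up to 22 mm and a carved dome with eight petals to 33 mm (only the straight part is solid). Origin: centre of its flat base, z up. Absent in some runs (three to five of the five are there).
- rosette3: Carved wooden rosette, about 30 g: a round disc 40 mm in diameter with straight sides up to 22 mm and a carved dome with eight petals to 33 mm (only the straight part is solid). Origin: centre of its flat base, z up. Absent in some runs (three to five of the five are there).
- rosette4: Carved wooden rosette, about 30 g: a round disc 40 mm in diameter with straight sides up to 22 mm and a carved dome with eight petals to 33 mm (only the straight part is solid). Origin: centre of its flat base, z up. Absent in some runs (three to five of the five are there).
- rosette5: Carved wooden rosette, about 30 g: a round disc 40 mm in diameter with straight sides up to 22 mm and a carved dome with eight petals to 33 mm (only the straight part is solid). Origin: centre of its flat base, z up. Absent in some runs (three to five of the five are there).
- bust: Bystander: small carved wooden bust, 64 mm in diameter, 143 mm high, at the far side of the table. Origin: centre of its underside.
- mallet: Bystander: wooden carver's mallet lying on the table, 250 mm long, head 64 mm thick. Origin: underside, where head and handle meet; the head runs 110 mm along its own +x and the handle 140 mm along its -x.
- finish_jar: Bystander: amber glass jar, 60 mm in diameter, 90 mm high. Origin: centre of its underside.
There are look-alikes about, which are no part of the job. Leave any turquoise or yellow look-alike of the rosette1 alone.

How it is judged:
By the outcome, as a careful person would: the job done as asked, in the order asked, and still so for the second after the job is handed in, with the robot touching nothing.
Of rosette1, rosette2, rosette3, rosette4, rosette5 only 3 to 5 are there at a start; the rules pass over those that are not, and their reading is None.
At some moment in a run one of rosette1, rosette2, rosette3, rosette4, rosette5, pot may be knocked a few centimetres aside while the robot is not near it.
It also fails if it takes over 210 s, if anything falls off the work surface, if the arm or the gripper's body presses on something with over 40 N, if the wrist force passes 120 N, or if a joint passes its speed limit or range.

## Working session

There is one attempt and no reset: what is moved stays moved. The work goes in short steps, Python scripts to look and compute and a tool call to move; the robot and the scene stay as the last step left them, time stands still between calls to the robot, and variables do not carry over. Pictures are saved under pics/ and viewed, at most 14 in all, crops included, and the job is handed in when it is done.

Besides the shell and the picture viewer there is one more tool, called by a JSON object that holds its "method" and its "body", one argument or row to a line. step_arm: Moves the arm, as the interface text tells. Its arguments: {"type":"object","properties":{"series":{"type":"array"},"grip_force":{"type":"number"}},"required":["series"]}

```bash
mkdir -p pics; ls; cat > h.py <<'E'
import numpy as np, cv2, json
from bench import manip
def cam(n):
    p=manip.camera(n); R=cv2.Rodrigues(np.array(p["rvec"],float))[0]
    p["R"]=R; p["t"]=np.array(p["tvec"],float).reshape(3); p["C"]=-R.T@p["t"]; return p
def ray(p,uv):
    d=np.linalg.inv(np.array(p["intrinsics"]))@np.array([uv[0],uv[1],1.]); d=p["R"].T@d; return p["C"],d/np.linalg.norm(d)
def atz(p,uv,z):
    C,d=ray(p,uv); return C+d*(z-C[2])/d[2]
def tri(p,a,q,b):
    C1,d1=ray(p,a);C2,d2=ray(q,b)
    s=np.linalg.lstsq(np.c_[d1,-d2],C2-C1,rcond=None)[0]
    x,y=C1+s[0]*d1,C2+s[1]*d2
    return (x+y)/2,np.linalg.norm(x-y)
def proj(p,X):
    return cv2.projectPoints(np.array(X,float).reshape(-1,1,3),np.array(p["rvec"],float),np.array(p["tvec"],float),np.array(p["intrinsics"],float),None)[0][:,0]
def state():
    s=manip.get_state(); return s,np.array(s["tool_pos"]),np.array(s["ee_rot"])
E
python3 - <<'E'
from h import *
np.set_printoptions(precision=4,suppress=True)
T,S=cam("top"),cam("side")
cv2.imwrite("pics/t1.png",T["color"]);cv2.imwrite("pics/s1.png",S["color"])
for p,n in((T,"top"),(S,"side")):
    print(n,p["C"])
    for l in("warmer","sensor_grip","sensor_hinge","pot","pot_handle","mat","tray","rosette1","bust","mallet","finish_jar"):
        print(l,[(np.round(m["at"],1).tolist(),round(m["confidence"],2)) for m in manip.mark_of(l,p)][:8])
s,t,R=state();print(s["clock"],t,R)
E
```

```text
pics
top [ 0.3652 -0.0407  1.3916]
warmer []
sensor_grip [([275.4, 240.1], 0.81), ([402.1, 284.9], 0.46)]
sensor_hinge [([289.8, 190.5], 0.83)]
pot []
pot_handle [([301.4, 261.7], 0.71)]
mat [([177.8, 265.7], 0.82), ([429.9, 266.8], 0.34)]
tray [([415.0, 268.2], 0.76), ([212.2, 189.9], 0.58), ([300.1, 270.1], 0.28)]
rosette1 [([415.9, 342.4], 0.77), ([465.4, 341.2], 0.74), ([430.6, 236.5], 0.69), ([428.1, 267.3], 0.66), ([470.9, 284.8], 0.59), ([275.7, 240.8], 0.59), ([394.7, 252.0], 0.56), ([400.7, 284.4], 0.55)]
bust [([358.4, 177.2], 0.86), ([300.9, 261.4], 0.54)]
mallet [([266.0, 166.2], 0.88), ([303.5, 266.9], 0.4)]
finish_jar [([210.1, 188.5], 0.83), ([431.9, 267.7], 0.21)]
side [ 0.1736 -0.8436  1.1133]
warmer [([304.3, 268.5], 0.84), ([365.3, 369.0], 0.44)]
sensor_grip [([307.3, 194.0], 0.9)]
sensor_hinge [([350.0, 194.7], 0.92)]
pot [([298.6, 263.3], 0.68)]
pot_handle [([298.2, 232.5], 0.74)]
mat [([254.0, 189.9], 0.71), ([412.7, 276.4], 0.56), ([335.5, 380.1], 0.4)]
tray [([357.6, 358.2], 0.59)]
rosette1 [([375.7, 422.2], 0.83), ([366.5, 334.9], 0.82), ([355.5, 360.2], 0.73), ([365.2, 368.5], 0.66), ([394.0, 358.7], 0.62), ([281.8, 421.5], 0.62), ([338.7, 380.6], 0.61), ([278.7, 393.3], 0.59)]
bust [([415.6, 273.6], 0.62)]
mallet [([370.6, 212.2], 0.75)]
finish_jar [([332.5, 184.4], 0.73), ([253.8, 190.3], 0.25)]
1.2 [0.2542 0.5982 0.3027] [[-0.9204  0.3911 -0.    ]
 [ 0.3911  0.9204  0.    ]
 [ 0.      0.     -1.    ]]
```

View pics/t1.png

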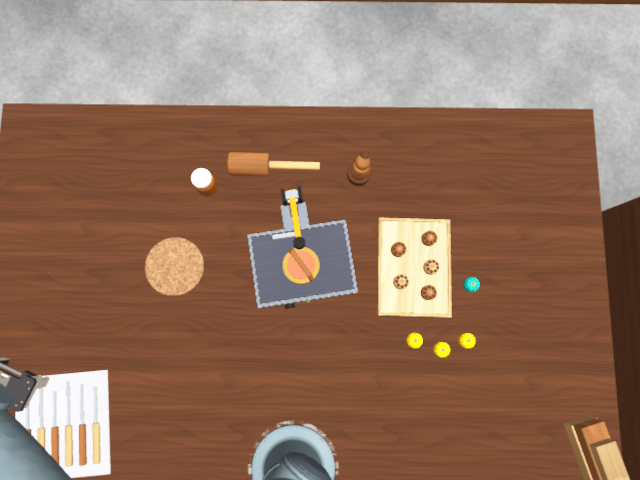

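View pics/s1.png

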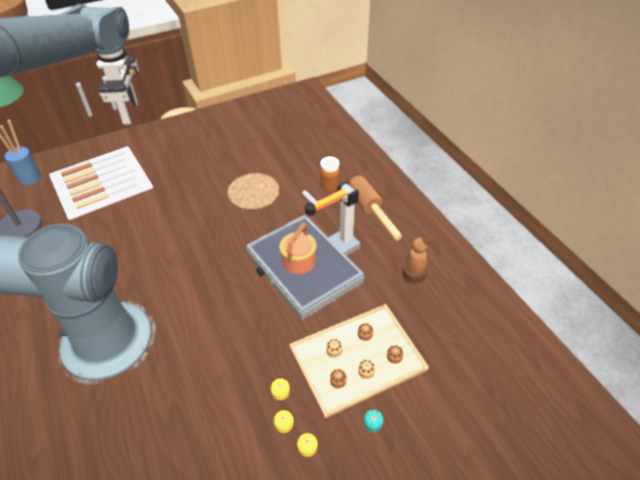

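Top view: five wooden rosettes in the tray (398,249), (429,238), (431,267), (401,282), (428,293); mat at (175,266), warmer (302,264), pot handle running from (290,250) to (312,282). The yellow and turquoise look-alikes are outside the tray. The side view shows the arm down and agrees.

```bash
python3 - <<'E'
from h import *
np.set_printoptions(precision=4,suppress=True)
T,S=cam("top"),cam("side")
g={}
for l in("sensor_grip","sensor_hinge","pot_handle","rosette1"):
    g[l]=[manip.mark_of(l,p) for p in(T,S)]
for l in("sensor_grip","sensor_hinge","pot_handle"):
    print(l,*tri(T,g[l][0][0]["at"],S,g[l][1][0]["at"]))
for a in g["rosette1"][0]:
    for b in g["rosette1"][1]:
        X,e=tri(T,a["at"],S,b["at"])
        if e<.008 and -.02<X[2]<.06: print("ros",np.round(a["at"]),X,round(e,4))
def quad(m,z,n):
    c=max(cv2.findContours(m,0,1)[0],key=cv2.contourArea)
    W=np.array([atz(T,q[0],z)[:2] for q in cv2.convexHull(c)],np.float32)
    print(n,cv2.minAreaRect(W), cv2.minEnclosingCircle(W))
for l,z in(("tray",.013),("mat",.006),("warmer",.04)):
    for r in manip.trace(l,T)[:2]: 
        print(l,r["confidence"],r["rect"]); quad(r["pixels"].astype(np.uint8),z,l)
cr=lambda p,u,v,w,h,n,k:cv2.imwrite(n,cv2.resize(p["color"][v:v+h,u:u+w],None,fx=k,fy=k,interpolation=cv2.INTER_CUBIC))
a=cv2.resize(T["color"][180:315,235:365],(400*13//13,415));b=cv2.resize(S["color"][175:310,240:370],(400,415))
cv2.imwrite("pics/c1.png",np.hstack([a,b]))
E
```

```text
sensor_grip [0.5665 0.0398 0.2063] 0.0015917017025180741
sensor_hinge [0.6789 0.0122 0.1858] 0.004700736237052087
pot_handle [ 0.5136 -0.0196  0.1551] 6.353276852366519e-05
ros [469. 283.] [ 0.4793 -0.4754 -0.0123] 0.001
ros [400. 282.] [ 0.4763 -0.2808  0.0227] 0.0006
ros [395. 252.] [ 0.5627 -0.2733  0.0019] 0.0064
ros [431. 266.] [ 0.5204 -0.366   0.0129] 0.0034
ros [441. 348.] [ 0.3028 -0.3913 -0.0076] 0.0029
ros [413. 341.] [ 0.3195 -0.3157  0.0016] 0.0009
ros [466. 342.] [ 0.3204 -0.4568  0.0055] 0.0018
tray 0.84 [379.0, 218.2, 451.5, 315.6]
tray ((0.5202106237411499, -0.32144713401794434), (0.1969951093196869, 0.26651933789253235), 88.84020233154297) ((0.5216265320777893, -0.32049569487571716), 0.16117143630981445)
mat 0.84 [148.3, 238.1, 204.8, 294.6]
mat ((0.5169743299484253, 0.3281126618385315), (0.15590663254261017, 0.15221016108989716), 2.44905424118042) ((0.5158681273460388, 0.3288169801235199), 0.07980853319168091)
warmer 0.79 [248.6, 186.6, 358.9, 309.5]
warmer ((0.5714000463485718, -0.010037243366241455), (0.32419636845588684, 0.26991498470306396), 10.012609481811523) ((0.5531697273254395, -0.013135249726474285), 0.18230102956295013)
warmer 0.65 [145.6, 235.1, 204.2, 297.3]
warmer ((0.5119260549545288, 0.3212037682533264), (0.15439501404762268, 0.15423062443733215), 0.55112624168396) ((0.5129746198654175, 0.32045963406562805), 0.08109976351261139)
```

View pics/c1.png

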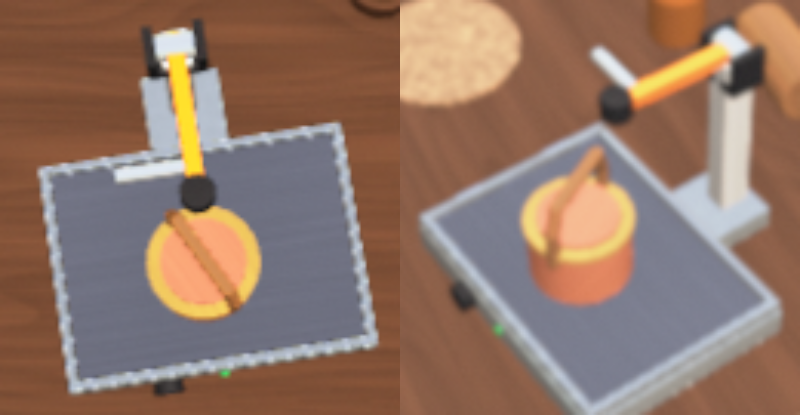

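Crop: rim corners (unscaled) TL (248.6,235.9), TR (345.5,221), BR (356.9,291.5), BL (258.4,306.7); handle ends (290.9,249.2) and (312,279.1); rod tip (273,236).

```bash
python3 - <<'E'
from h import *
np.set_printoptions(precision=4,suppress=True)
T,S=cam("top"),cam("side")
P=[atz(T,q,.04)[:2] for q in((248.6,235.9),(345.5,221),(356.9,291.5),(258.4,306.7))]
print("sides",[np.linalg.norm(P[i]-P[i-1]) for i in range(4)])
c=np.mean(P,0); ax=(P[1]+P[2]-P[0]-P[3]); ax/=np.linalg.norm(ax); ay=np.array([-ax[1],ax[0]])
yaw=np.arctan2(ay[1],ay[0]); print("warmer c",c,"x",ax,"y",ay,np.degrees(yaw))
W=lambda x,y,z:np.r_[c+ax*x+ay*y,z]
for n,X in(("hinge",W(0,.145,.205)),("grip0",W(-.043,.05,.205)),("rodtip",W(-.06,.05,.205)),("head",W(0,.027,.205))):
    print(n,X,proj(T,X),proj(S,X))
a,b=[atz(T,q,.035+.108)[:2] for q in((290.9,249.2),(312,279.1))]
print("handle",(a+b)/2,np.linalg.norm(a-b),np.degrees(np.arctan2(*(b-a)[::-1])))
for h in (.12,.143,.155):
  print(h,atz(T,manip.mark_of("pot_handle",T)[0]["at"],h),atz(S,manip.mark_of("pot_handle",S)[0]["at"],h))
for q in((398,249),(429,238),(431,267),(401,282),(428,293)): print("ros",atz(T,q,.036))
print(state()[1])
E
```

```text
sides [np.float64(0.1902210023577398), np.float64(0.2629023608083013), np.float64(0.19111099017604613), np.float64(0.2614668958601214)]
warmer c [ 0.5214 -0.0186] x [ 0.1625 -0.9867] y [0.9867 0.1625] 9.350440261558866
hinge [0.6645 0.005  0.205 ] [[292.2062 195.5122]] [[346.9806 191.6796]]
grip0 [0.5638 0.032  0.205 ] [[280.0602 237.1481]] [[306.576  197.6166]]
rodtip [0.561  0.0487 0.205 ] [[272.8912 238.2408]] [[302.7325 193.8851]]
head [ 0.5481 -0.0142  0.205 ] [[299.6339 243.9449]] [[308.9148 211.2119]]
handle [ 0.5078 -0.0178] 0.09012741186724393 -144.28834725743988
0.12 [ 0.5177 -0.0233  0.12  ] [ 0.5203 -0.0007  0.12  ]
0.143 [ 0.5149 -0.0236  0.143 ] [ 0.5123 -0.0202  0.143 ]
0.155 [ 0.5135 -0.0238  0.155 ] [ 0.5081 -0.0304  0.155 ]
ros [ 0.563  -0.2737  0.036 ]
ros [ 0.5936 -0.3575  0.036 ]
ros [ 0.5154 -0.3607  0.036 ]
ros [ 0.4748 -0.2801  0.036 ]
ros [ 0.4464 -0.3509  0.036 ]
[0.2542 0.5982 0.3027]
```

```bash
cat >> h.py <<'E'
c=np.array([.5214,-.0186]); ax=np.array([.1625,-.9867]); ay=np.array([.9867,.1625])
W=lambda x,y,z:np.r_[c+ax*x+ay*y,z]
def down(yaw):  # tool down, closing line y at world yaw (deg); of two half turns nearest to current handled by caller
    a=np.radians(yaw); y=np.array([np.cos(a),np.sin(a),0]); z=np.array([0,0,-1.]); return np.c_[np.cross(y,z),y,z]
def rel(p0,R0,g,R1):   # g = grasp point target
    p1=np.array(g)-.078*R1[:,2]
    return np.round(R0.T@(p1-p0)/.03,2).tolist(),np.round(np.degrees(cv2.Rodrigues(R0.T@R1)[0][:,0]),1).tolist(),p1
def plan(targets):
    s,p,R=state(); 
    for n,g,R1 in targets:
        d,w,p1=rel(p,R,g,R1); print(n,d,w); p,R=p1,R1
E
python3 - <<'E'
from h import *
D=down(9.35)
plan([("pre",W(-.043,.05,.267),D),("down",W(-.043,.05,.208),D)])
s,p,R=state(); p0=W(-.043,.05,.285)
for th in np.arange(0.15,1.9,.15): 
    g=W(-.043,.145-.095*np.cos(th),.205+.095*np.sin(th)); d=D.T@(g-W(-.043,.05,.208))/.03; print(round(th,2),np.round(d,2).tolist())
E
```

```text
pre [-16.88, -13.34, -1.41] [-0.0, 0.0, 57.6]
down [0.0, 0.0, 1.97] [0.0, 0.0, 0.0]
0.15 [0.0, 0.04, -0.37]
0.3 [0.0, 0.14, -0.84]
0.45 [0.0, 0.32, -1.28]
0.6 [0.0, 0.55, -1.69]
0.75 [0.0, 0.85, -2.06]
0.9 [0.0, 1.2, -2.38]
1.05 [0.0, 1.59, -2.65]
1.2 [0.0, 2.02, -2.85]
1.35 [0.0, 2.47, -2.99]
1.5 [0.0, 2.94, -3.06]
1.65 [0.0, 3.42, -3.06]
1.8 [0.0, 3.89, -2.98]
```

{"method": "step_arm", "body": {
  "series": [
    [-0.1,[-8.4,-6.7,-1.4],[0,0,57.6]],
    [-0.1,[-8.4,-6.7,-1.4],[0,0,57.6]],
    [-0.1,[-8.4,-6.7,-1.4],[0,0,57.6]],
    [-0.1,[-8.4,-6.7,-1.4],[0,0,57.6]],
    [-0.1,[-8.4,-6.7,-1.4],[0,0,57.6]],
    [-0.1,[-8.4,-6.7,-1.4],[0,0,57.6]],
    [-0.1,[-8.4,-6.7,-1.4],[0,0,57.6]],
    [-0.1,[-8.4,-6.7,-1.4],[0,0,57.6]],
    [-0.1,[-8.4,-6.7,-1.4],[0,0,57.6]],
    [-0.1,[-8.4,-6.7,-1.4],[0,0,57.6]]
  ],
  "grip_force": 20
}}

```text
clock: 3.08
tool_pos: [0.4083, 0.3136, 0.3452]
ee_rot: [[-0.16, 0.987, 0.001], [0.987, 0.16, 0.001], [0.001, 0.001, -1.0]]
wrist_force: [-0.9, 1.5, -0.1]
width: 0.042
finger_force: 0.0
```

```bash
python3 - <<'E'
from h import *
D=down(9.35)
print(state()[1],manip.get_state()["width"])
plan([("pre",W(-.043,.05,.267),D),("down",W(-.043,.05,.208),D)])
E
```

```text
[0.40831094 0.31359323 0.34515597] 0.04197217504555733
pre [-10.1, 3.61, 0.0] [0.1, -0.0, -0.1]
down [0.0, 0.0, 1.97] [0.0, 0.0, 0.0]
```

{"method": "step_arm", "body": {
  "series": [
    [-0.1,[-10.1,3.6,0],[0,0,0]],
    [-0.1,[-10.1,3.6,0],[0,0,0]],
    [-0.1,[-10.1,3.6,0],[0,0,0]],
    [-0.1,[-10.1,3.6,0],[0,0,0]],
    [-0.1,[-10.1,3.6,0],[0,0,0]],
    [-0.1,[-10.1,3.6,0],[0,0,0]],
    [-0.1,[-10.1,3.6,0],[0,0,0]],
    [-0.1,[-10.1,3.6,0],[0,0,0]],
    [-0.1,[-10.1,3.6,0],[0,0,0]],
    [-0.1,[-10.1,3.6,0],[0,0,0]]
  ]
}}

```text
clock: 3.92
tool_pos: [0.5638, 0.0336, 0.344]
ee_rot: [[-0.163, 0.987, -0.001], [0.987, 0.163, 0.001], [0.001, -0.001, -1.0]]
wrist_force: [-0.3, 0.3, -0.2]
width: 0.0418
finger_force: 0.0
```

```bash
python3 - <<'E'
from h import *
D=down(9.35)
print(state()[1])
plan([("down",W(-.043,.05,.208),D)])
T,S=cam("top"),cam("side")
a=cv2.resize(T["color"][150:310,210:370],(400,400));b=cv2.resize(S["color"][110:270,230:390],(400,400))
cv2.imwrite("pics/c2.png",np.hstack([a,b]))
E
```

```text
[0.5637876  0.03361679 0.34397443]
down [-0.06, -0.01, 1.93] [-0.1, -0.1, 0.0]
```

View pics/c2.png

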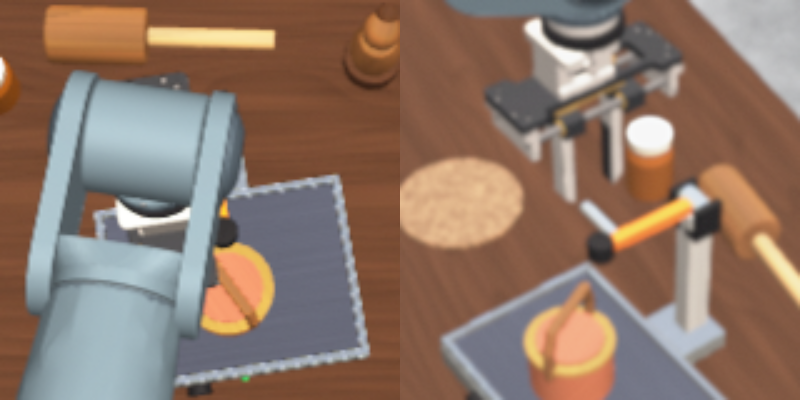

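The fingers straddle the rod (side crop about (600,220)); descend and close.

{"method": "step_arm", "body": {
  "series": [
    [-0.1,[0,0,1.0],[0,0,0]],
    [-0.1,[0,0,1.93],[0,0,0]],
    [-0.1,[0,0,1.93],[0,0,0]],
    [-0.1,[0,0,1.93],[0,0,0]],
    [-1,[0,0,1.93],[0,0,0]],
    [-1,[0,0,1.93],[0,0,0]],
    [-1,[0,0,1.93],[0,0,0]],
    [-1,[0,0,1.93],[0,0,0]],
    [-1,[0,0,1.93],[0,0,0]],
    [-1,[0,0,1.93],[0,0,0]]
  ]
}}

```text
clock: 4.85
tool_pos: [0.5665, 0.0337, 0.2887]
ee_rot: [[-0.162, 0.987, 0.013], [0.987, 0.162, 0.002], [-0.001, 0.013, -1.0]]
wrist_force: [13.4, 3.2, -4.5]
width: 0.0113
finger_force: 20.0
```

{"method": "step_arm", "body": {
  "series": [
    [-1,[0,0.12,-0.2],[0,0,0]],
    [-1,[0,0.14,-0.4],[0,0,0]],
    [-1,[0,0.24,-0.84],[0,0,0]],
    [-1,[0,0.42,-1.28],[0,0,0]],
    [-1,[0,0.65,-1.69],[0,0,0]],
    [-1,[0,0.95,-2.06],[0,0,0]],
    [-1,[0,1.3,-2.38],[0,0,0]],
    [-1,[0,1.69,-2.65],[0,0,0]],
    [-1,[0,2.12,-2.85],[0,0,0]],
    [-1,[0,2.12,-2.85],[0,0,0]]
  ]
}}

```text
clock: 5.68
tool_pos: [0.6269, 0.0437, 0.3777]
ee_rot: [[-0.163, 0.987, 0.002], [0.987, 0.163, -0.001], [-0.001, 0.002, -1.0]]
wrist_force: [-8.1, 0.5, 15.1]
width: 0.0111
finger_force: 20.0
```

{"method": "step_arm", "body": {
  "series": [
    [-1,[0,0.2,-0.3],[0,0,0]],
    [-1,[0,0.45,-0.3],[0,0,0]],
    [-1,[0,0.7,-0.36],[0,0,0]],
    [-1,[0,0.92,-0.4],[0,0,0]],
    [-1,[0,1.15,-0.4],[0,0,0]],
    [-1,[0,1.4,-0.37],[0,0,0]],
    [-1,[0,1.65,-0.35],[0,0,0]],
    [-1,[0,1.87,-0.3],[0,0,0]],
    [-1,[0,2.0,-0.22],[0,0,0]],
    [-1,[0,2.0,-0.22],[0,0,0]]
  ]
}}

```text
clock: 6.52
tool_pos: [0.6868, 0.0535, 0.3811]
ee_rot: [[-0.163, 0.987, 0.005], [0.987, 0.163, -0.0], [-0.001, 0.005, -1.0]]
wrist_force: [1.3, -0.1, 5.7]
width: 0.0111
finger_force: 20.0
```

```bash
python3 - <<'E'
from h import *
S=cam("side")
cv2.imwrite("pics/c3.png",cv2.resize(S["color"][110:270,230:390],(600,600)))
s,p,R=state();g=p+.078*R[:,2]; print(g, ay@(g[:2]-c)-.145, ax@(g[:2]-c), s["wrist_force"])
E
```

```text
[0.68721845 0.05341839 0.30306625] 0.030316051443700864 -0.04411504285837447 [ 1.28422737 -0.96226974  4.81111566]
```

View pics/c3.png

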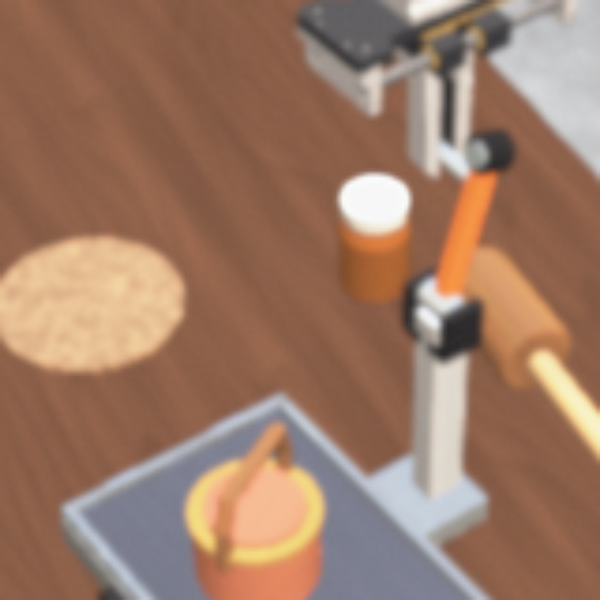

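Arm is past vertical. Nudge towards the stop, release, rise, go left.

{"method": "step_arm", "body": {
  "series": [
    [-1,[0,0.2,0.05],[0,0,0]],
    [-1,[0,0.2,0.05],[0,0,0]],
    [0.2,[0,0.1,0.05],[0,0,0]],
    [0.2,[0,0.1,0.05],[0,0,0]],
    [0.2,[0,0.1,0.05],[0,0,0]],
    [0.2,[0,0,-1.2],[0,0,0]],
    [0.2,[0,0,-2.5],[0,0,0]],
    [0.2,[3,0,-2.5],[0,0,0]],
    [0.2,[6,0,-2.5],[0,0,30]],
    [0.2,[6,0,-2.5],[0,0,30]]
  ]
}}

```text
clock: 7.4
tool_pos: [0.6652, 0.1765, 0.4542]
ee_rot: [[0.09, 0.996, 0.001], [0.996, -0.09, 0.001], [0.001, 0.001, -1.0]]
wrist_force: [0.1, -0.2, 0.1]
width: 0.0563
finger_force: 0.0
```

```bash
python3 - <<'E'
from h import *
np.set_printoptions(precision=4,suppress=True)
T,S=cam("top"),cam("side")
a,b=[manip.mark_of("pot_handle",p)[0] for p in(T,S)]
print(a["confidence"],b["confidence"],tri(T,a["at"],S,b["at"]),atz(T,a["at"],.143),atz(S,b["at"],.143))
gm=[manip.mark_of("sensor_grip",p)[0]["at"] for p in(T,S)];print("grip",tri(T,gm[0],S,gm[1]))
m=manip.trace("pot",T)[0]; print(m["confidence"],m["rect"])
ct=max(cv2.findContours(m["pixels"].astype(np.uint8),0,1)[0],key=cv2.contourArea)
print("rim",cv2.minEnclosingCircle(np.array([atz(T,q[0],.1)[:2] for q in ct],np.float32)))
x=cv2.resize(T["color"][180:315,235:365],(400,415));y=cv2.resize(S["color"][145:280,240:370],(400,415))
cv2.imwrite("pics/c4.png",np.hstack([x,y]))
E
```

```text
0.74 0.96 (array([ 0.5138, -0.0154,  0.1419]), np.float64(0.0031989848431999376)) [ 0.5121 -0.015   0.143 ] [ 0.515  -0.0166  0.143 ]
grip (array([0.6842, 0.0574, 0.3029]), np.float64(0.01530430052855555))
0.75 [284.0, 247.7, 320.4, 286.3]
rim ((0.51088547706604, -0.01662663370370865), 0.049685414880514145)
```

View pics/c4.png

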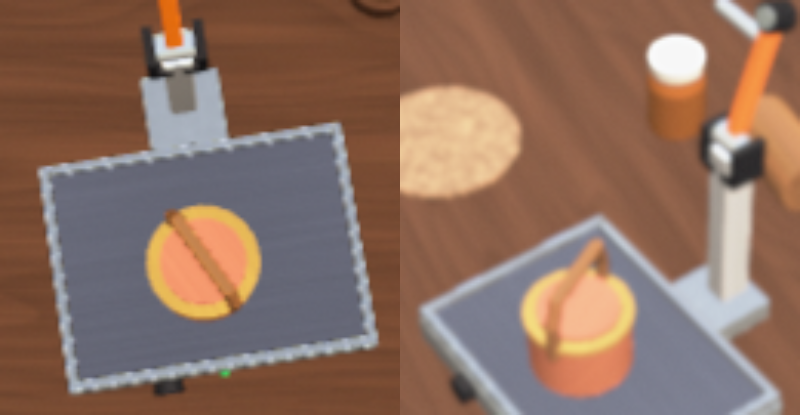

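Handle middle at (0.513,-0.0155,0.143), consistent with the text's height.

```bash
python3 - <<'E'
from h import *
D=down(-54.5); h=np.array([.513,-.0155,.143]); m=np.array([.5165,.3285,.114])
u=np.array([0,0,1])
plan([("pre",h+.07*u,D),("down",h,D),("lift",h+.075*u,D),("over",m+.1*u,D),("place",m,D),("up",m+.1*u,D)])
E
```

```text
pre [-6.73, -4.54, 5.41] [-0.0, 0.0, 49.7]
down [0.0, 0.0, 2.33] [0.0, 0.0, 0.0]
lift [0.0, 0.0, -2.5] [0.0, 0.0, 0.0]
over [6.75, -9.27, 0.13] [0.0, 0.0, 0.0]
place [0.0, 0.0, 3.33] [0.0, 0.0, 0.0]
up [0.0, 0.0, -3.33] [0.0, 0.0, 0.0]
```

{"method": "step_arm", "body": {
  "series": [
    [0.1,[-6.73,-4.54,0],[0,0,49.7]],
    [0.1,[-6.73,-4.54,0],[0,0,49.7]],
    [0.1,[-6.73,-4.54,0],[0,0,49.7]],
    [0.1,[-6.73,-4.54,0],[0,0,49.7]],
    [0.1,[-6.73,-4.54,0],[0,0,49.7]],
    [0.1,[-6.73,-4.54,1],[0,0,49.7]],
    [0.1,[-6.73,-4.54,5.4],[0,0,49.7]],
    [0.1,[-6.73,-4.54,5.4],[0,0,49.7]],
    [0.1,[-6.73,-4.54,5.4],[0,0,49.7]],
    [0.1,[-6.73,-4.54,5.4],[0,0,49.7]]
  ]
}}

```text
clock: 8.58
tool_pos: [0.5095, -0.0151, 0.2848]
ee_rot: [[0.815, 0.58, -0.011], [0.58, -0.815, 0.003], [-0.008, -0.009, -1.0]]
wrist_force: [-1.3, 0.3, -0.2]
width: 0.0516
finger_force: 0.0
```

```bash
python3 - <<'E'
from h import *
D=down(-54.5); h=np.array([.513,-.0155,.143]); m=np.array([.5165,.3285,.114])
u=np.array([0,0,1])
plan([("down",h,D),("lift",h+.075*u,D)])
S=cam("side"); r=manip.mark_of("pot_handle",S)[0]; print(r["confidence"],atz(S,r["at"],.143))
E
```

```text
down [0.11, 0.1, 2.13] [-0.5, 0.4, -0.1]
lift [0.0, 0.0, -2.5] [0.0, 0.0, 0.0]
0.58 [ 0.5115103  -0.00559324  0.143     ]
```

{"method": "step_arm", "body": {
  "series": [
    [0.1,[0,0,0],[0,0,0]],
    [0.1,[0,0,1],[0,0,0]],
    [0.1,[0,0,2],[0,0,0]],
    [0.1,[0,0,2.3],[0,0,0]],
    [0.1,[0,0,2.3],[0,0,0]],
    [0.1,[0,0,2.3],[0,0,0]]
  ]
}}

```text
clock: 9.18
tool_pos: [0.5142, -0.0146, 0.2252]
ee_rot: [[0.813, 0.582, 0.003], [0.582, -0.813, -0.001], [0.002, 0.002, -1.0]]
wrist_force: [0.5, -0.3, 0.5]
width: 0.0515
finger_force: 0.0
```

{"method": "step_arm", "body": {
  "series": [
    [-1,[0,0,0],[0,0,0]],
    [-1,[0,0,0],[0,0,0]],
    [-1,[0,0,0],[0,0,0]],
    [-1,[0,0,0],[0,0,0]],
    [-1,[0,0,0],[0,0,0]],
    [-1,[0,0,0],[0,0,0]]
  ],
  "grip_force": 45
}}

```text
clock: 9.68
tool_pos: [0.513, -0.0144, 0.2231]
ee_rot: [[0.813, 0.582, 0.0], [0.582, -0.813, -0.0], [0.0, 0.0, -1.0]]
wrist_force: [0.4, -0.2, -0.4]
width: 0.0147
finger_force: 0.0
```

{"method": "step_arm", "body": {
  "series": [
    [-1,[0,0,0],[0,0,0]],
    [-1,[0,0,0],[0,0,0]],
    [-1,[0,0,0],[0,0,0]],
    [-1,[0,0,0],[0,0,0]]
  ]
}}

```text
clock: 10.02
tool_pos: [0.513, -0.0146, 0.223]
ee_rot: [[0.813, 0.582, 0.0], [0.582, -0.813, -0.001], [-0.0, 0.001, -1.0]]
wrist_force: [0.2, -1.9, -0.1]
width: 0.0107
finger_force: 45.0
```

{"method": "step_arm", "body": {
  "series": [
    [-1,[0,0,-0.3],[0,0,0]],
    [-1,[0,0,-0.7],[0,0,0]],
    [-1,[0,0,-1.2],[0,0,0]],
    [-1,[0,0,-1.7],[0,0,0]],
    [-1,[0,0,-2.2],[0,0,0]],
    [-1,[0,0,-2.5],[0,0,0]],
    [-1,[0.2,-0.28,-2.5],[0,0,0]],
    [-1,[0.6,-0.82,-2.5],[0,0,0]],
    [-1,[1.1,-1.51,-2.5],[0,0,0]],
    [-1,[1.6,-2.2,-2.5],[0,0,0]]
  ]
}}

```text
clock: 10.85
tool_pos: [0.5127, 0.0687, 0.2968]
ee_rot: [[0.814, 0.581, -0.002], [0.581, -0.814, 0.001], [-0.001, -0.002, -1.0]]
wrist_force: [-0.0, 0.1, -5.3]
width: 0.0112
finger_force: 45.0
```

{"method": "step_arm", "body": {
  "series": [
    [-1,[0.5,-0.69,0],[0,0,0]],
    [-1,[1.0,-1.37,0],[0,0,0]],
    [-1,[1.5,-2.06,0],[0,0,0]],
    [-1,[2.0,-2.75,0],[0,0,0]],
    [-1,[2.5,-3.43,0],[0,0,0]],
    [-1,[3.0,-4.12,0],[0,0,0]],
    [-1,[3.5,-4.81,0],[0,0,0]],
    [-1,[4.0,-5.49,0],[0,0,0]],
    [-1,[4.5,-6.18,0],[0,0,0]],
    [-1,[4.8,-6.59,0],[0,0,0]]
  ]
}}

```text
clock: 11.68
tool_pos: [0.5143, 0.3146, 0.2965]
ee_rot: [[0.812, 0.583, -0.002], [0.583, -0.812, 0.001], [-0.002, -0.002, -1.0]]
wrist_force: [0.9, 0.8, -4.4]
width: 0.0109
finger_force: 45.0
```

```bash
python3 - <<'E'
from h import *
D=down(-54.5); m=np.array([.5165,.3285,.116])
plan([("over",m+[0,0,.075],D),("place",m,D)]); s,p,R=state(); print(p,s["width"],s["wrist_force"])
T,S=cam("top"),cam("side")
r=manip.mark_of("pot",S)[0]; print(r["confidence"],atz(S,r["at"],.081)); 
q=[x for x in manip.mark_of("mat",S)][:2]; print([(x["confidence"],atz(S,x["at"],0)) for x in q])
cv2.imwrite("pics/c5.png",cv2.resize(S["color"][110:270,190:350],(600,600)))
E
```

```text
over [0.33, -0.33, 0.92] [-0.1, 0.1, 0.2]
place [0.0, 0.0, 2.5] [0.0, 0.0, 0.0]
[0.51432826 0.3145845  0.29651284] 0.010921170071041902 [ 0.94428995  0.7735456  -4.36326621]
0.88 [0.52598877 0.35228487 0.081     ]
[(0.78, array([0.51776416, 0.33948796, 0.        ]))]
```

View pics/c5.png

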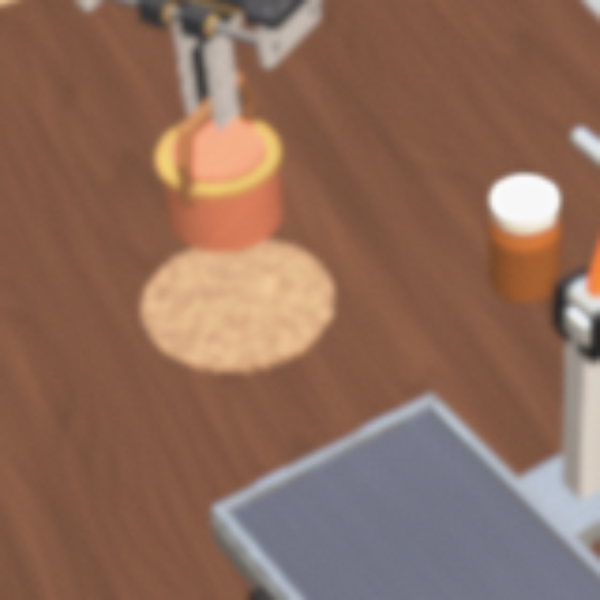

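Pot hangs upright above the mat; place it.

{"method": "step_arm", "body": {
  "series": [
    [-1,[0.33,-0.33,0.5],[0,0,0]],
    [-1,[0.33,-0.33,1.2],[0,0,0]],
    [-1,[0.33,-0.33,1.9],[0,0,0]],
    [-1,[0.33,-0.33,2.5],[0,0,0]],
    [-1,[0.33,-0.33,2.9],[0,0,0]],
    [-1,[0.33,-0.33,3.2],[0,0,0]],
    [-1,[0.33,-0.33,3.3],[0,0,0]],
    [-1,[0.33,-0.33,3.4],[0,0,0]],
    [-1,[0.33,-0.33,3.4],[0,0,0]],
    [-1,[0.33,-0.33,3.4],[0,0,0]]
  ]
}}

```text
clock: 12.72
tool_pos: [0.5185, 0.3257, 0.1969]
ee_rot: [[0.813, 0.582, 0.002], [0.582, -0.813, 0.001], [0.002, 0.0, -1.0]]
wrist_force: [0.3, -0.3, -6.3]
width: 0.0106
finger_force: 45.0
```

{"method": "step_arm", "body": {
  "series": [
    [-1,[0,0,0.05],[0,0,0]],
    [-1,[0,0,0.1],[0,0,0]],
    [-1,[0,0,0.1],[0,0,0]],
    [-1,[0,0,0.1],[0,0,0]]
  ]
}}

```text
clock: 13.05
tool_pos: [0.5187, 0.3258, 0.1939]
ee_rot: [[0.813, 0.582, 0.002], [0.582, -0.813, 0.001], [0.002, 0.001, -1.0]]
wrist_force: [2.0, -0.7, -1.0]
width: 0.0111
finger_force: 45.0
```

{"method": "step_arm", "body": {
  "series": [
    [-0.2,[0,0,0],[0,0,0]],
    [-0.2,[0,0,0],[0,0,0]],
    [-0.2,[0,0,0],[0,0,0]],
    [-0.1,[0,0,0],[0,0,0]],
    [-0.1,[0,0,-0.5],[0,0,0]],
    [-0.1,[0,0,-1.2],[0,0,0]],
    [-0.1,[0,0,-2.2],[0,0,0]],
    [-0.1,[0,0,-3.2],[0,0,0]],
    [-0.1,[0,0,-4.2],[0,0,0]],
    [-0.1,[0,0,-4.2],[0,0,0]]
  ]
}}

```text
clock: 13.88
tool_pos: [0.5202, 0.3266, 0.3268]
ee_rot: [[0.813, 0.582, 0.012], [0.582, -0.813, 0.005], [0.012, 0.003, -1.0]]
wrist_force: [0.9, -0.2, 1.1]
width: 0.0423
finger_force: 0.0
```

```bash
cat >> h.py <<'E'
def ros(T,S):
    b=manip.mark_of("rosette1",S); out=[]
    for a in manip.mark_of("rosette1",T):
        best=None
        for k in b:
            X,e=tri(T,a["at"],S,k["at"])
            if e<.012 and -.03<X[2]<.08 and (best is None or e<best[1]): best=(X,e)
        if best: out.append((np.round(a["at"],1).tolist(),round(a["confidence"],2),np.round(best[0],4).tolist(),round(best[1],4)))
    return out
E
python3 - <<'E'
from h import *
np.set_printoptions(precision=4,suppress=True)
T,S=cam("top"),cam("side"); print(state()[1])
for r in ros(T,S): print(r)
for r in manip.trace("rosette1",T):
    m=r["pixels"].astype(np.uint8); k=cv2.moments(m); 
    if k["m00"]: print(round(r["confidence"],2),[round(k["m10"]/k["m00"],1),round(k["m01"]/k["m00"],1)],k["m00"],atz(T,(k["m10"]/k["m00"],k["m01"]/k["m00"]),.028))
for l in("pot","mat"): 
    r=manip.mark_of(l,S); print(l,r and atz(S,r[0]["at"],.006 if l=="pot" else 0))
x=cv2.resize(T["color"][210:330,370:490],(400,400),interpolation=cv2.INTER_CUBIC);y=cv2.resize(S["color"][130:230,200:300],(400,400))
cv2.imwrite("pics/c6.png",np.hstack([x,y]))
E
```

```text
[0.5184 0.3258 0.3205]
([400.9, 283.5], 0.72, [0.4743, -0.2824, 0.0258], np.float64(0.0057))
([429.3, 235.9], 0.71, [0.6014, -0.3634, 0.0118], np.float64(0.0044))
([464.0, 342.2], 0.67, [0.3219, -0.4539, -0.0039], np.float64(0.0074))
([401.3, 249.7], 0.59, [0.5618, -0.2847, 0.0208], np.float64(0.0032))
([415.9, 343.6], 0.55, [0.3161, -0.3209, 0.0137], np.float64(0.0039))
([423.6, 292.1], 0.53, [0.4538, -0.3496, -0.0073], np.float64(0.0051))
([439.6, 346.8], 0.51, [0.3021, -0.3859, -0.0022], np.float64(0.0076))
([468.0, 283.1], 0.46, [0.4774, -0.4704, -0.0051], np.float64(0.0013))
0.76 [431.4, 265.7] 213.0 [ 0.5198 -0.3637  0.028 ]
0.75 [414.4, 339.7] 201.0 [ 0.3248 -0.3139  0.028 ]
0.7 [400.5, 280.9] 198.0 [ 0.4783 -0.2802  0.028 ]
0.68 [471.2, 284.0] 204.0 [ 0.4717 -0.4685  0.028 ]
0.65 [466.7, 340.0] 177.0 [ 0.3252 -0.4509  0.028 ]
0.6 [428.7, 292.2] 187.0 [ 0.449  -0.3546  0.028 ]
0.6 [429.3, 237.8] 176.0 [ 0.5956 -0.3601  0.028 ]
0.55 [398.5, 249.0] 197.0 [ 0.5642 -0.2763  0.028 ]
0.55 [441.5, 348.5] 170.0 [ 0.3028 -0.3841  0.028 ]
pot [0.5261 0.3259 0.006 ]
mat [0.5098 0.3415 0.    ]
```

View pics/c6.png

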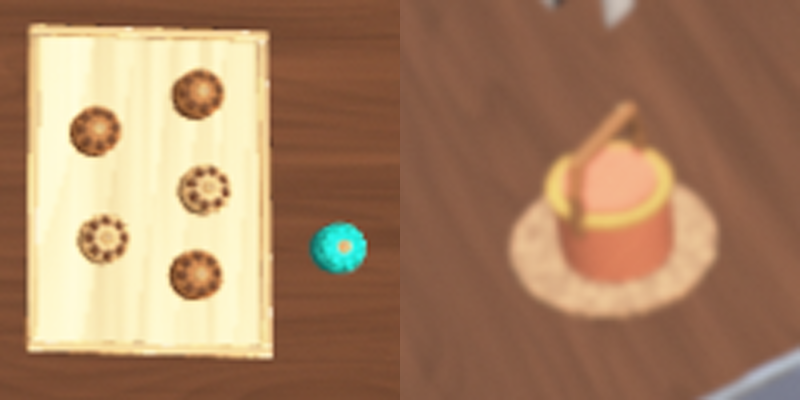

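Pot stands upright within the mat (right panel). Five rosettes confirmed in the tray.

```bash
cat >> h.py <<'E'
D0=down(0)
def m(a,b): return np.round((np.array(b)-np.array(a))[[1,0,2]]*[1,1,-1]/.03,2).tolist()
SP=[W(-.09,-.035,.057),W(0,-.04,.057),W(.09,-.035,.057),W(-.045,.015,.057),W(.045,.012,.057)]
E
python3 - <<'E'
from h import *
u=np.array([0,0,1])
R=[atz(T,q,.026)*[1,1,0] for T in [cam("top")] for q in((398.5,249.2),(429.4,238),(431.3,266.5),(400.8,281.3),(428.6,292.2))]
for r in R: print(np.round(r,4))
for s in SP: print(np.round(s,4))
plan([("pre",R[0]+.13*u,D0)])
for r in R: print("down",.13-.0295)
E
```

```text
[ 0.5639 -0.2768  0.    ]
[ 0.5953 -0.3609  0.    ]
[ 0.5179 -0.3639  0.    ]
[ 0.4774 -0.2814  0.    ]
[ 0.4491 -0.3548  0.    ]
[0.4722 0.0645 0.057 ]
[ 0.4819 -0.0251  0.057 ]
[ 0.5015 -0.1131  0.057 ]
[0.5289 0.0282 0.057 ]
[ 0.5406 -0.0611  0.057 ]
pre [-10.41, 17.23, 3.66] [-0.1, 0.1, -54.4]
down 0.1005
down 0.1005
down 0.1005
down 0.1005
down 0.1005
```

{"method": "step_arm", "body": {
  "series": [
    [0.4,[-6.0,9.0,0],[0,0,-54.4]],
    [0.4,[-6.0,9.0,0],[0,0,-54.4]],
    [0.4,[-6.0,9.0,0],[0,0,-54.4]],
    [0.4,[-6.0,9.0,0],[0,0,-54.4]],
    [0.4,[-6.0,9.0,0],[0,0,-54.4]],
    [0.4,[-6.0,9.0,0],[0,0,-54.4]],
    [0.4,[-6.0,9.0,0],[0,0,-54.4]],
    [0.4,[-6.0,9.0,0],[0,0,-54.4]],
    [0.4,[-6.0,9.0,0],[0,0,-54.4]],
    [0.4,[-6.0,9.0,0],[0,0,-54.4]]
  ]
}}

```text
clock: 15.12
tool_pos: [0.5285, -0.0019, 0.3182]
ee_rot: [[0.005, 1.0, -0.001], [1.0, -0.005, -0.001], [-0.001, -0.001, -1.0]]
wrist_force: [-0.3, -0.5, -0.4]
width: 0.0657
finger_force: 0.0
```

```bash
python3 - <<'E'
from h import *
print(state()[1])
plan([("pre",[.5639,-.2768,.13],D0)])
E
```

```text
[ 0.52846409 -0.00194372  0.31816917]
pre [-9.15, 1.23, 3.68] [-0.1, 0.0, -0.3]
```

{"method": "step_arm", "body": {
  "series": [
    [0.4,[-9.15,1.23,0],[0,0,-0.3]],
    [0.4,[-9.15,1.23,0],[0,0,-0.3]],
    [0.4,[-9.15,1.23,0],[0,0,-0.3]],
    [0.4,[-9.15,1.23,0],[0,0,-0.3]],
    [0.4,[-9.15,1.23,0.5],[0,0,-0.3]],
    [0.4,[-9.15,1.23,3.6],[0,0,-0.3]],
    [0.4,[-9.15,1.23,3.6],[0,0,-0.3]],
    [0.4,[-9.15,1.23,3.6],[0,0,-0.3]],
    [0.4,[-9.15,1.23,3.6],[0,0,-0.3]],
    [0.4,[-9.15,1.23,3.6],[0,0,-0.3]]
  ]
}}

```text
clock: 15.95
tool_pos: [0.5645, -0.2722, 0.2079]
ee_rot: [[-0.003, 1.0, -0.005], [1.0, 0.003, 0.004], [0.004, -0.005, -1.0]]
wrist_force: [-0.3, 0.7, -0.0]
width: 0.0659
finger_force: 0.0
```

{"method": "step_arm", "body": {
  "series": [
    [0.4,[0,0,0],[0,0,0]],
    [0.4,[0,0,0],[0,0,0]]
  ]
}}

```text
clock: 16.12
tool_pos: [0.5666, -0.2723, 0.2134]
ee_rot: [[-0.006, 1.0, 0.003], [1.0, 0.006, -0.002], [-0.002, 0.003, -1.0]]
wrist_force: [-0.0, 0.4, 0.8]
width: 0.0656
finger_force: 0.0
```

```bash
python3 - <<'E'
from h import *
print(state()[1])
plan([("down",[.5639,-.2768,.0295],D0)])
S=cam("side")
print([(np.round(atz(S,r["at"],.008),4).tolist(),round(r["confidence"],2)) for r in manip.mark_of("rosette1",S)])
cv2.imwrite("pics/c7.png",cv2.resize(S["color"][270:430,270:430],(560,560)))
E
```

```text
[ 0.56659341 -0.27233054  0.21344459]
down [-0.14, -0.1, 3.53] [0.2, 0.1, 0.3]
[([0.5987, -0.3644, 0.008], 0.8), ([0.3237, -0.323, 0.008], 0.78), ([0.453, -0.3594, 0.008], 0.72), ([0.2929, -0.3848, 0.008], 0.69), ([0.5155, -0.3616, 0.008], 0.68), ([0.5674, -0.278, 0.008], 0.68), ([0.4746, -0.4807, 0.008], 0.68), ([0.4837, -0.2713, 0.008], 0.61), ([0.3207, -0.4593, 0.008], 0.53)]
```

View pics/c7.png

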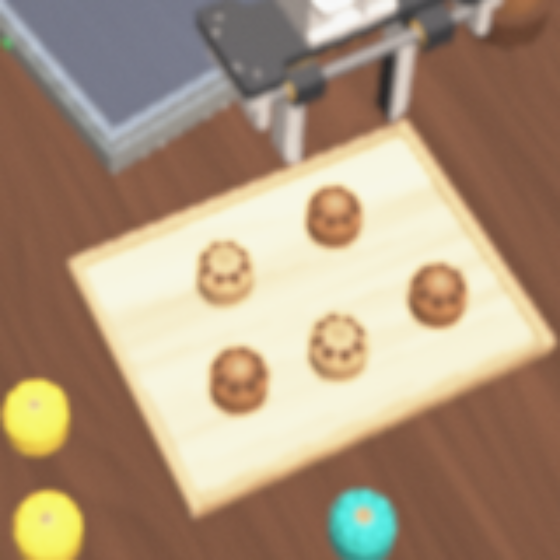

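Side view agrees with the top estimates within 4 mm; gripper is above rosette A.

{"method": "step_arm", "body": {
  "series": [
    [0.4,[-0.15,-0.06,1.2],[0,0,0.3]],
    [0.4,[-0.15,-0.06,2.4],[0,0,0.3]],
    [0.4,[-0.15,-0.06,3.2],[0,0,0.3]],
    [0.4,[-0.15,-0.06,3.5],[0,0,0.3]],
    [0.4,[-0.15,-0.06,3.5],[0,0,0.3]],
    [0.4,[-0.15,-0.06,3.5],[0,0,0.3]],
    [-1,[-0.15,-0.06,3.5],[0,0,0.3]],
    [-1,[-0.15,-0.06,3.5],[0,0,0.3]],
    [-1,[-0.15,-0.06,3.5],[0,0,0.3]],
    [-1,[-0.15,-0.06,3.5],[0,0,0.3]]
  ],
  "grip_force": 15
}}

```text
clock: 17.05
tool_pos: [0.5638, -0.2778, 0.1064]
ee_rot: [[0.0, 1.0, 0.001], [1.0, -0.0, -0.001], [-0.001, 0.001, -1.0]]
wrist_force: [0.3, -0.2, -0.0]
width: 0.0425
finger_force: 0.2
```

{"method": "step_arm", "body": {
  "series": [
    [-1,[0,0,0],[0,0,0]],
    [-1,[0,0,0],[0,0,0]],
    [-1,[0,0,0],[0,0,0]]
  ]
}}

```text
clock: 17.3
tool_pos: [0.5639, -0.2778, 0.1064]
ee_rot: [[0.001, 1.0, 0.001], [1.0, -0.001, -0.0], [-0.0, 0.001, -1.0]]
wrist_force: [0.2, 1.5, 3.6]
width: 0.0398
finger_force: 15.0
```

{"method": "step_arm", "body": {
  "series": [
    [-1,[0,0,-1],[0,0,0]],
    [-1,[0,0,-2.2],[0,0,0]],
    [-1,[0,0,-3],[0,0,0]],
    [-1,[1.2,-0.32,-3],[0,0,0]],
    [-1,[2.4,-0.64,-3],[0,0,0]],
    [-1,[3.6,-0.97,-3],[0,0,0]],
    [-1,[4.8,-1.29,-3],[0,0,0]],
    [-1,[6.0,-1.61,-3],[0,0,0]],
    [-1,[7.2,-1.93,-3],[0,0,0]],
    [-1,[8.4,-2.25,-3],[0,0,0]]
  ]
}}

```text
clock: 18.13
tool_pos: [0.4951, -0.0242, 0.1956]
ee_rot: [[0.001, 1.0, -0.001], [1.0, -0.001, 0.0], [0.0, -0.001, -1.0]]
wrist_force: [0.4, -0.2, 0.2]
width: 0.04
finger_force: 15.0
```

{"method": "step_arm", "body": {
  "series": [
    [-1,[1.0,-0.27,0],[0,0,0]],
    [-1,[2.0,-0.54,0],[0,0,0]],
    [-1,[3.0,-0.8,0],[0,0,0]],
    [-1,[3.0,-0.8,0.6],[0,0,0]],
    [-1,[3.0,-0.8,1.2],[0,0,0]],
    [-1,[3.0,-0.8,1.7],[0,0,0]],
    [-1,[3.0,-0.8,1.95],[0,0,0]],
    [-1,[3.0,-0.8,2.03],[0,0,0]],
    [-1,[3.0,-0.8,2.03],[0,0,0]],
    [-1,[3.0,-0.8,2.03],[0,0,0]]
  ]
}}

```text
clock: 18.97
tool_pos: [0.4728, 0.0641, 0.1356]
ee_rot: [[0.001, 1.0, 0.001], [1.0, -0.001, -0.0], [-0.0, 0.001, -1.0]]
wrist_force: [1.2, 0.1, -0.4]
width: 0.0396
finger_force: 15.0
```

{"method": "step_arm", "body": {
  "series": [
    [-1,[0,0,0.06],[0,0,0]],
    [-1,[0,0,0.06],[0,0,0]],
    [0.3,[0,0,0.06],[0,0,0]],
    [0.3,[0,0,0.06],[0,0,0]],
    [0.3,[0,0,0.06],[0,0,0]],
    [0.3,[0,0,-0.6],[0,0,0]],
    [0.3,[0,0,-1.6],[0,0,0]],
    [0.4,[0,0,-2.3],[0,0,0]],
    [0.4,[-1.3,0.38,-2.3],[0,0,0]],
    [0.4,[-2.6,0.76,-2.3],[0,0,0]]
  ]
}}

```text
clock: 19.8
tool_pos: [0.496, -0.0135, 0.2061]
ee_rot: [[-0.004, 1.0, 0.004], [1.0, 0.004, -0.001], [-0.001, 0.004, -1.0]]
wrist_force: [0.8, 0.4, -0.4]
width: 0.0655
finger_force: 0.0
```

{"method": "step_arm", "body": {
  "series": [
    [0.4,[-1.3,0.38,0],[0,0,0]],
    [0.4,[-2.6,0.76,0],[0,0,0]],
    [0.4,[-3.9,1.14,0],[0,0,0]],
    [0.4,[-5.2,1.52,0],[0,0,0]],
    [0.4,[-6.5,1.9,0],[0,0,0]],
    [0.4,[-7.8,2.28,0],[0,0,0]],
    [0.4,[-9.1,2.66,0],[0,0,0]],
    [0.4,[-10.4,3.04,0],[0,0,0]],
    [0.4,[-11.6,3.39,0],[0,0,0]],
    [0.4,[-11.6,3.39,0],[0,0,0]]
  ]
}}

```text
clock: 20.63
tool_pos: [0.5969, -0.368, 0.2039]
ee_rot: [[0.005, 1.0, 0.002], [1.0, -0.005, -0.003], [-0.003, 0.002, -1.0]]
wrist_force: [-0.1, -0.6, 1.2]
width: 0.0658
finger_force: 0.0
```

```bash
cat >> h.py <<'E'
def look():
    print(state()[1]); 
    for n in("top","side"):
        p=cam(n); print(n,sorted([(np.round(atz(p,r["at"],.035 if -.19<atz(p,r["at"],.03)[1]<.15 else .008),4)[:2].tolist(),round(r["confidence"],2)) for r in manip.mark_of("rosette1",p)],key=lambda a:-a[0][1]))
        r=manip.trace("rosette1",p)
        o=[]
        for k in r:
            M=cv2.moments(k["pixels"].astype(np.uint8))
            if M["m00"]:
                uv=(M["m10"]/M["m00"],M["m01"]/M["m00"]); b=atz(p,uv,.03)
                o.append(np.round(atz(p,uv,.052 if -.19<b[1]<.15 else .025),4)[:2].tolist())
        print(" trace",sorted(o,key=lambda a:-a[1]))
    return p
E
python3 - <<'E'
from h import *
look()
E
```

```text
[ 0.59687042 -0.36802424  0.20387362]
top [([0.4671, 0.0679], 0.75), ([0.7661, -0.1697], 0.25), ([0.3225, -0.3138], 0.63), ([0.2921, -0.3975], 0.75), ([0.3314, -0.4552], 0.71), ([0.4806, -0.4658], 0.74)]
 trace [[0.509, 0.3183], [0.4715, 0.0639], [0.3195, -0.323], [0.3024, -0.3846], [0.3246, -0.4534], [0.4724, -0.4691]]
side [([0.4646, 0.0557], 0.47), ([0.4788, -0.274], 0.6), ([0.3189, -0.3238], 0.82), ([0.5289, -0.355], 0.83), ([0.4515, -0.3573], 0.52), ([0.5958, -0.3665], 0.58), ([0.3205, -0.4641], 0.66), ([0.4783, -0.4791], 0.7)]
 trace [[0.4709, 0.0604], [0.4777, -0.2846], [0.3239, -0.3232], [0.4498, -0.3578], [0.598, -0.3617], [0.5183, -0.3666], [0.3006, -0.3938], [0.3246, -0.4598], [0.4713, -0.4776]]
```

{"method": "step_arm", "body": {
  "series": [
    [0.4,[0,0,1.2],[0,0,0]],
    [0.4,[0,0,2.4],[0,0,0]],
    [0.4,[0,0,3.0],[0,0,0]],
    [0.4,[0,0,3.25],[0,0,0]],
    [0.4,[0,0,3.25],[0,0,0]],
    [0.4,[0,0,3.25],[0,0,0]],
    [-1,[0,0,3.25],[0,0,0]],
    [-1,[0,0,3.25],[0,0,0]],
    [-1,[0,0,3.25],[0,0,0]],
    [-1,[0,0,3.25],[0,0,0]]
  ]
}}

```text
clock: 21.77
tool_pos: [0.5966, -0.3617, 0.1068]
ee_rot: [[0.0, 1.0, 0.0], [1.0, -0.0, -0.0], [-0.0, 0.0, -1.0]]
wrist_force: [0.1, -0.2, 0.6]
width: 0.0423
finger_force: 0.2
```

{"method": "step_arm", "body": {
  "series": [
    [-1,[0,0,0],[0,0,0]],
    [-1,[0,0,0],[0,0,0]],
    [-1,[0,0,0],[0,0,0]]
  ]
}}

```text
clock: 22.02
tool_pos: [0.5967, -0.3617, 0.1067]
ee_rot: [[0.001, 1.0, 0.0], [1.0, -0.001, 0.0], [0.0, 0.0, -1.0]]
wrist_force: [-0.2, 0.4, 1.8]
width: 0.0398
finger_force: 15.0
```

```bash
python3 - <<'E'
from h import *
s,p,R=state(); print(p,R[:,1])
for k in SP: print(m(p-[0,0,.078],k-[0,0,.0006]))
E
```

```text
[ 0.59666804 -0.36174373  0.10672899] [ 9.99999784e-01 -5.80981437e-04  3.05851385e-04]
[14.21, -4.15, -0.92]
[11.22, -3.82, -0.92]
[8.29, -3.17, -0.92]
[13.0, -2.26, -0.92]
[10.02, -1.87, -0.92]
```

{"method": "step_arm", "body": {
  "series": [
    [-1,[0,0,-1],[0,0,0]],
    [-1,[0,0,-2.2],[0,0,0]],
    [-1,[0,-0.4,-3],[0,0,0]],
    [-1,[1.0,-1.1,-3],[0,0,0]],
    [-1,[2.1,-1.8,-3],[0,0,0]],
    [-1,[3.3,-2.26,-3],[0,0,0]],
    [-1,[4.6,-2.26,-3],[0,0,0]],
    [-1,[5.9,-2.26,-3],[0,0,0]],
    [-1,[7.2,-2.26,-3],[0,0,0]],
    [-1,[8.5,-2.26,-3],[0,0,0]]
  ]
}}

```text
clock: 22.85
tool_pos: [0.5283, -0.1051, 0.1965]
ee_rot: [[0.001, 1.0, 0.0], [1.0, -0.001, -0.0], [-0.0, 0.0, -1.0]]
wrist_force: [1.1, 1.0, -0.6]
width: 0.0397
finger_force: 15.0
```

{"method": "step_arm", "body": {
  "series": [
    [-1,[1.2,0,0],[0,0,0]],
    [-1,[2.4,0,0],[0,0,0]],
    [-1,[3.6,0,0],[0,0,0]],
    [-1,[4.5,0,0.2],[0,0,0]],
    [-1,[4.5,0,0.9],[0,0,0]],
    [-1,[4.5,0,1.6],[0,0,0]],
    [-1,[4.5,0,2.0],[0,0,0]],
    [-1,[4.5,0,2.1],[0,0,0]],
    [-1,[4.5,0,2.1],[0,0,0]],
    [-1,[4.5,0,2.1],[0,0,0]]
  ]
}}

```text
clock: 23.68
tool_pos: [0.5291, 0.0279, 0.1336]
ee_rot: [[0.001, 1.0, 0.0], [1.0, -0.001, -0.0], [-0.0, 0.0, -1.0]]
wrist_force: [-0.5, -0.1, 0.1]
width: 0.0398
finger_force: 15.0
```

{"method": "step_arm", "body": {
  "series": [
    [0.3,[0,0,0],[0,0,0]],
    [0.3,[0,0,0],[0,0,0]],
    [0.3,[0,0,0],[0,0,0]],
    [0.3,[0,0,-0.6],[0,0,0]],
    [0.3,[0,0,-1.6],[0,0,0]],
    [0.4,[0,0,-2.3],[0,0,0]],
    [0.4,[-1.3,0,-2.3],[0,0,0]],
    [0.4,[-2.6,0,-2.3],[0,0,0]],
    [0.4,[-3.9,0,-2.3],[0,0,0]],
    [0.4,[-5.0,0,-2.3],[0,0,0]]
  ]
}}

```text
clock: 24.52
tool_pos: [0.5288, -0.1239, 0.2031]
ee_rot: [[0.001, 1.0, 0.001], [1.0, -0.001, -0.001], [-0.001, 0.001, -1.0]]
wrist_force: [0.2, 0.4, -0.5]
width: 0.0663
finger_force: 0.0
```

```bash
python3 - <<'E'
from h import *
look(); p=state()[1]; print(m(p,[.5185,-.3645,.2045]))
E
```

```text
[ 0.52877815 -0.12385686  0.20311737]
top [([0.4658, 0.065], 0.47), ([0.5306, 0.0304], 0.48), ([0.4771, -0.2926], 0.74), ([0.3176, -0.315], 0.76), ([0.4459, -0.3513], 0.48), ([0.5166, -0.361], 0.58), ([0.3042, -0.3855], 0.76), ([0.3188, -0.4478], 0.71), ([0.4755, -0.4681], 0.74)]
 trace [[0.4718, 0.0634], [0.5281, 0.0275], [0.4784, -0.2813], [0.4501, -0.3551], [0.518, -0.3638], [0.3011, -0.3845], [0.3253, -0.4514], [0.472, -0.4687]]
side [([0.4662, 0.0622], 0.45), ([0.4784, -0.2804], 0.52), ([0.3238, -0.3198], 0.78), ([0.4488, -0.3551], 0.83), ([0.5283, -0.3579], 0.82), ([0.2965, -0.3895], 0.51), ([0.3289, -0.4619], 0.66), ([0.478, -0.4774], 0.57)]
 trace [[0.4707, 0.2888], [0.4721, 0.0611], [0.4799, -0.2844], [0.324, -0.3222], [0.451, -0.358], [0.5186, -0.3662], [0.3015, -0.3937], [0.3241, -0.4598], [0.4713, -0.4782]]
[-8.12, -0.34, -0.07]
```

{"method": "step_arm", "body": {
  "series": [
    [0.15,[-1.3,-0.35,0],[0,0,0]],
    [0.15,[-2.6,-0.35,0],[0,0,0]],
    [0.15,[-3.9,-0.35,0],[0,0,0]],
    [0.15,[-5.2,-0.35,0],[0,0,0]],
    [0.15,[-6.5,-0.35,0],[0,0,0]],
    [0.15,[-7.6,-0.35,0],[0,0,0]],
    [0.15,[-8.06,-0.35,0],[0,0,0]],
    [0.15,[-8.06,-0.35,1.0],[0,0,0]],
    [0.15,[-8.06,-0.35,1.8],[0,0,0]],
    [0.15,[-8.06,-0.35,1.8],[0,0,0]]
  ]
}}

```text
clock: 25.65
tool_pos: [0.5165, -0.3598, 0.1429]
ee_rot: [[-0.001, 1.0, -0.007], [1.0, 0.001, 0.008], [0.008, -0.007, -1.0]]
wrist_force: [-0.4, 0.9, -1.1]
width: 0.0544
finger_force: 0.0
```

{"method": "step_arm", "body": {
  "series": [
    [0.15,[0,0,0.5],[0,0,0]],
    [0.15,[0,0,1.1],[0,0,0]],
    [0.15,[0,0,1.4],[0,0,0]],
    [0.15,[0,0,1.4],[0,0,0]],
    [-1,[0,0,1.4],[0,0,0]],
    [-1,[0,0,1.4],[0,0,0]],
    [-1,[0,0,1.4],[0,0,0]],
    [-1,[0,0,1.4],[0,0,0]],
    [-1,[0,0,1.4],[0,0,0]],
    [-1,[0,0,1.4],[0,0,0]]
  ]
}}

```text
clock: 26.48
tool_pos: [0.5187, -0.3635, 0.1072]
ee_rot: [[0.001, 1.0, 0.001], [1.0, -0.001, -0.0], [-0.0, 0.001, -1.0]]
wrist_force: [0.6, 1.3, 3.7]
width: 0.0395
finger_force: 15.0
```

```bash
python3 - <<'E'
from h import *
s,p,R=state(); print(p,s["width"],s["finger_force"])
for k in SP: print(m(p-[0,0,.078],k-[0,0,.0006]))
E
```

```text
[ 0.51868681 -0.3635492   0.10721069] 0.039517518805589354 15.00116229057312
[14.27, -1.55, -0.91]
[11.28, -1.23, -0.91]
[8.35, -0.57, -0.91]
[13.06, 0.34, -0.91]
[10.08, 0.73, -0.91]
```

{"method": "step_arm", "body": {
  "series": [
    [-1,[0,0,-1],[0,0,0]],
    [-1,[0,0,-2.2],[0,0,0]],
    [-1,[0.2,0,-3],[0,0,0]],
    [-1,[1.3,-0.2,-3],[0,0,0]],
    [-1,[2.6,-0.4,-3],[0,0,0]],
    [-1,[3.9,-0.6,-3],[0,0,0]],
    [-1,[5.2,-0.8,-3],[0,0,0]],
    [-1,[6.5,-1.0,-3],[0,0,0]],
    [-1,[7.8,-1.23,-3],[0,0,0]],
    [-1,[9.0,-1.23,-3],[0,0,0]]
  ]
}}

```text
clock: 27.32
tool_pos: [0.4798, -0.0916, 0.1959]
ee_rot: [[0.001, 1.0, -0.001], [1.0, -0.001, 0.0], [0.0, -0.001, -1.0]]
wrist_force: [-0.6, 0.1, -0.3]
width: 0.0395
finger_force: 15.0
```

{"method": "step_arm", "body": {
  "series": [
    [-1,[1.2,0,0],[0,0,0]],
    [-1,[2.28,0,0],[0,0,0]],
    [-1,[2.28,0,0],[0,0,0]],
    [-1,[2.28,0,0.6],[0,0,0]],
    [-1,[2.28,0,1.3],[0,0,0]],
    [-1,[2.28,0,1.8],[0,0,0]],
    [-1,[2.28,0,2.05],[0,0,0]],
    [-1,[2.28,0,2.11],[0,0,0]],
    [-1,[2.28,0,2.11],[0,0,0]],
    [-1,[2.28,0,2.11],[0,0,0]]
  ]
}}

```text
clock: 28.15
tool_pos: [0.4817, -0.0256, 0.1333]
ee_rot: [[0.001, 1.0, 0.001], [1.0, -0.001, -0.0], [-0.0, 0.001, -1.0]]
wrist_force: [-0.4, 0.0, 0.3]
width: 0.0395
finger_force: 15.0
```

{"method": "step_arm", "body": {
  "series": [
    [0.3,[0,0,0],[0,0,0]],
    [0.3,[0,0,0],[0,0,0]],
    [0.3,[0,0,0],[0,0,0]],
    [0.3,[0,0,-0.6],[0,0,0]],
    [0.3,[0,0,-1.6],[0,0,0]],
    [0.3,[0,0,-2.3],[0,0,0]],
    [0.3,[-1.2,0,-2.3],[0,0,0]],
    [0.3,[-2.4,0,-2.3],[0,0,0]],
    [0.3,[-3.4,0,-2.3],[0,0,0]],
    [0.3,[-3.4,0,-2.3],[0,0,0]]
  ]
}}

```text
clock: 28.98
tool_pos: [0.4819, -0.1312, 0.2032]
ee_rot: [[0.005, 1.0, 0.002], [1.0, -0.005, -0.002], [-0.002, 0.002, -1.0]]
wrist_force: [-1.1, -0.1, 0.2]
width: 0.0612
finger_force: 0.0
```

```bash
python3 - <<'E'
from h import *
look(); p=state()[1]; print(m(p,[.478,-.281,.1066]),m(p,[.450,-.355,.1066]))
E
```

```text
[ 0.48191218 -0.13115072  0.20317062]
top [([0.4695, 0.0669], 0.72), ([0.5389, 0.0295], 0.6), ([0.4863, -0.0282], 0.63), ([0.4689, -0.2857], 0.68), ([0.4483, -0.3551], 0.55), ([0.3029, -0.3852], 0.68), ([0.3267, -0.4574], 0.54), ([0.472, -0.472], 0.62)]
 trace [[0.5205, 0.3318], [0.4715, 0.064], [0.5283, 0.0262], [0.4816, -0.0273], [0.478, -0.282], [0.3243, -0.3148], [0.4489, -0.3549], [0.3011, -0.3846], [0.3247, -0.4531], [0.4729, -0.469]]
side [([0.4725, 0.059], 0.47), ([0.4862, -0.0163], 0.46), ([0.4867, -0.2743], 0.56), ([0.3253, -0.3278], 0.68), ([0.4547, -0.3581], 0.56), ([0.2972, -0.3889], 0.51), ([0.3243, -0.4521], 0.73), ([0.4716, -0.4808], 0.64)]
 trace [[0.4808, 0.0767], [0.5619, -0.0441], [0.4777, -0.2847], [0.3239, -0.3227], [0.4506, -0.3576], [0.3015, -0.3938], [0.3245, -0.4601], [0.4713, -0.4778]]
[-5.17, -0.11, 3.18] [-7.63, -1.04, 3.18]
```

{"method": "step_arm", "body": {
  "series": [
    [0.3,[-1.3,-0.12,0],[0,0,0]],
    [0.3,[-2.6,-0.12,0],[0,0,0]],
    [0.3,[-3.9,-0.12,0],[0,0,0]],
    [0.3,[-4.9,-0.12,0],[0,0,0]],
    [0.3,[-5.1,-0.12,0],[0,0,0]],
    [0.3,[-5.1,-0.12,0.8],[0,0,0]],
    [0.3,[-5.1,-0.12,1.8],[0,0,0]],
    [0.3,[-5.1,-0.12,2.6],[0,0,0]],
    [0.3,[-5.1,-0.12,3.1],[0,0,0]],
    [0.3,[-5.1,-0.12,3.18],[0,0,0]]
  ]
}}

```text
clock: 30.12
tool_pos: [0.4779, -0.2786, 0.1055]
ee_rot: [[-0.001, 1.0, -0.001], [1.0, 0.001, 0.001], [0.001, -0.001, -1.0]]
wrist_force: [-1.5, 0.3, 6.0]
width: 0.0609
finger_force: 3.2
```

{"method": "step_arm", "body": {
  "series": [
    [0.3,[0,0,0],[0,0,0]],
    [0.3,[0,0,0],[0,0,0]],
    [-1,[0,0,0],[0,0,0]],
    [-1,[0,0,0],[0,0,0]],
    [-1,[0,0,0],[0,0,0]],
    [-1,[0,0,0],[0,0,0]],
    [-1,[0,0,0],[0,0,0]],
    [-1,[0,0,0],[0,0,0]]
  ]
}}

```text
clock: 30.78
tool_pos: [0.4779, -0.28, 0.107]
ee_rot: [[0.001, 1.0, 0.0], [1.0, -0.001, 0.0], [0.0, 0.0, -1.0]]
wrist_force: [1.0, 1.4, 2.2]
width: 0.0396
finger_force: 15.0
```

```bash
python3 - <<'E'
from h import *
s,p,R=state(); print(p,s["width"],s["finger_force"])
for k in SP: print(m(p-[0,0,.078],k-[0,0,.0006]))
E
```

```text
[ 0.47787013 -0.28001555  0.10698578] 0.039611693287515785 15.000170320272446
[11.48, -0.19, -0.91]
[8.5, 0.14, -0.91]
[5.56, 0.79, -0.91]
[10.28, 1.7, -0.91]
[7.3, 2.09, -0.91]
```

{"method": "step_arm", "body": {
  "series": [
    [-1,[0,0,-1],[0,0,0]],
    [-1,[0,0,-2.2],[0,0,0]],
    [-1,[0.2,0,-3],[0,0,0]],
    [-1,[1.2,0.34,-3],[0,0,0]],
    [-1,[2.4,0.69,-3],[0,0,0]],
    [-1,[3.6,1.03,-3],[0,0,0]],
    [-1,[4.8,1.37,-3],[0,0,0]],
    [-1,[6.0,1.72,-3],[0,0,0]],
    [-1,[7.0,2.0,-3],[0,0,0]],
    [-1,[7.3,2.09,-3],[0,0,0]]
  ]
}}

```text
clock: 31.62
tool_pos: [0.5409, -0.0577, 0.1966]
ee_rot: [[-0.003, 1.0, -0.0], [1.0, 0.003, 0.001], [0.001, -0.0, -1.0]]
wrist_force: [0.1, -0.1, 0.2]
width: 0.0393
finger_force: 15.0
```

{"method": "step_arm", "body": {
  "series": [
    [-1,[0,0,0],[0,0,0]],
    [-1,[0,0,0.6],[0,0,0]],
    [-1,[0,0,1.3],[0,0,0]],
    [-1,[0,0,1.8],[0,0,0]],
    [-1,[0,0,2.05],[0,0,0]],
    [-1,[0,0,2.1],[0,0,0]],
    [-1,[0,0,2.1],[0,0,0]],
    [-1,[0,0,2.1],[0,0,0]]
  ]
}}

```text
clock: 32.28
tool_pos: [0.5409, -0.062, 0.1343]
ee_rot: [[0.002, 1.0, 0.001], [1.0, -0.002, -0.0], [-0.0, 0.001, -1.0]]
wrist_force: [-0.0, 0.2, 0.3]
width: 0.0396
finger_force: 15.0
```

{"method": "step_arm", "body": {
  "series": [
    [0.2,[0,0,0],[0,0,0]],
    [0.2,[0,0,0],[0,0,0]],
    [0.2,[0,0,0],[0,0,0]],
    [0.2,[0,0,-0.6],[0,0,0]],
    [0.2,[0,0,-1.6],[0,0,0]],
    [0.2,[0,0,-2.3],[0,0,0]],
    [0.3,[-1.2,-0.3,-2.3],[0,0,0]],
    [0.3,[-2.4,-0.7,-2.3],[0,0,0]],
    [0.3,[-3.4,-1.0,-2.3],[0,0,0]],
    [0.3,[-3.4,-1.0,-2.3],[0,0,0]]
  ]
}}

```text
clock: 33.12
tool_pos: [0.5098, -0.167, 0.2036]
ee_rot: [[0.005, 1.0, 0.001], [1.0, -0.005, -0.002], [-0.002, 0.001, -1.0]]
wrist_force: [-0.4, 0.1, -0.2]
width: 0.0609
finger_force: 0.0
```

```bash
python3 - <<'E'
from h import *
look(); p=state()[1]; print(m(p,[.450,-.355,.1069]))
E
```

```text
[ 0.50978152 -0.16704775  0.20359337]
top [([0.5115, 0.3174], 0.41), ([0.4645, 0.0676], 0.53), ([0.5344, 0.0281], 0.69), ([0.4762, -0.0285], 0.72), ([0.5357, -0.0551], 0.53), ([0.3191, -0.3134], 0.66), ([0.4505, -0.3579], 0.65), ([0.2985, -0.3895], 0.58), ([0.3266, -0.4515], 0.78), ([0.4699, -0.4749], 0.59)]
 trace [[0.4716, 0.063], [0.5275, 0.0263], [0.4815, -0.027], [0.5398, -0.0645], [0.3242, -0.3155], [0.45, -0.3551], [0.3015, -0.3859], [0.3252, -0.4529], [0.4725, -0.4689]]
side [([0.4688, 0.0608], 0.59), ([0.5208, 0.0223], 0.41), ([0.4821, -0.0157], 0.51), ([0.5441, -0.0499], 0.63), ([0.3222, -0.3275], 0.81), ([0.448, -0.3536], 0.78), ([0.2987, -0.3892], 0.62), ([0.3177, -0.4544], 0.81), ([0.4748, -0.4788], 0.77)]
 trace [[0.4715, 0.0618], [0.5283, 0.0364], [0.4674, -0.0359], [0.5432, -0.0756], [0.3239, -0.3229], [0.4503, -0.3577], [0.3008, -0.3933], [0.3252, -0.4604], [0.4718, -0.4775]]
[-6.43, -2.03, 3.19]
```

{"method": "step_arm", "body": {
  "series": [
    [0.3,[-1.2,-0.4,0],[0,0,0]],
    [0.3,[-2.4,-0.8,0],[0,0,0]],
    [0.3,[-3.6,-1.2,0],[0,0,0]],
    [0.3,[-4.8,-1.6,0],[0,0,0]],
    [0.3,[-5.9,-1.9,0],[0,0,0]],
    [0.3,[-6.4,-2.02,0],[0,0,0]],
    [0.3,[-6.4,-2.02,0.8],[0,0,0]],
    [0.3,[-6.4,-2.02,1.8],[0,0,0]],
    [0.3,[-6.4,-2.02,2.6],[0,0,0]],
    [0.3,[-6.4,-2.02,3.0],[0,0,0]]
  ]
}}

```text
clock: 34.25
tool_pos: [0.4492, -0.3526, 0.1094]
ee_rot: [[-0.001, 1.0, -0.003], [1.0, 0.001, 0.004], [0.004, -0.003, -1.0]]
wrist_force: [-0.4, 0.3, 0.7]
width: 0.061
finger_force: 0.0
```

{"method": "step_arm", "body": {
  "series": [
    [0.3,[0,0,0.1],[0,0,0]],
    [0.3,[0,0,0.18],[0,0,0]],
    [-1,[0,0,0.18],[0,0,0]],
    [-1,[0,0,0.18],[0,0,0]],
    [-1,[0,0,0.18],[0,0,0]],
    [-1,[0,0,0.18],[0,0,0]],
    [-1,[0,0,0.18],[0,0,0]],
    [-1,[0,0,0.18],[0,0,0]]
  ]
}}

```text
clock: 34.92
tool_pos: [0.4504, -0.3556, 0.1087]
ee_rot: [[0.001, 1.0, 0.002], [1.0, -0.001, -0.001], [-0.001, 0.002, -1.0]]
wrist_force: [-1.1, 0.8, 6.8]
width: 0.0395
finger_force: 15.0
```

```bash
python3 - <<'E'
from h import *
s,p,R=state(); print(p,s["width"],s["finger_force"])
for k in SP: print(m(p-[0,0,.078],k-[0,0,.0006]))
E
```

```text
[ 0.45042487 -0.35563763  0.10868771] 0.03952381532038625 15.002440363168716
[14.01, 0.73, -0.86]
[11.02, 1.05, -0.86]
[8.08, 1.7, -0.86]
[12.8, 2.62, -0.86]
[9.82, 3.0, -0.86]
```

{"method": "step_arm", "body": {
  "series": [
    [-1,[0,0,-1],[0,0,0]],
    [-1,[0,0,-2.2],[0,0,0]],
    [-1,[0.2,0,-3],[0,0,0]],
    [-1,[1.2,0.24,-3],[0,0,0]],
    [-1,[2.4,0.5,-3],[0,0,0]],
    [-1,[3.6,0.75,-3],[0,0,0]],
    [-1,[4.8,1.0,-3],[0,0,0]],
    [-1,[6.0,1.25,-3],[0,0,0]],
    [-1,[7.2,1.5,-3],[0,0,0]],
    [-1,[8.06,1.7,-3],[0,0,0]]
  ]
}}

```text
clock: 35.75
tool_pos: [0.5007, -0.1107, 0.1971]
ee_rot: [[-0.001, 1.0, -0.0], [1.0, 0.001, 0.001], [0.001, -0.0, -1.0]]
wrist_force: [-0.2, -0.3, 0.2]
width: 0.0396
finger_force: 15.0
```

{"method": "step_arm", "body": {
  "series": [
    [-1,[0,0,0],[0,0,0]],
    [-1,[0,0,0.6],[0,0,0]],
    [-1,[0,0,1.3],[0,0,0]],
    [-1,[0,0,1.8],[0,0,0]],
    [-1,[0,0,2.0],[0,0,0]],
    [-1,[0,0,2.03],[0,0,0]],
    [-1,[0,0,2.03],[0,0,0]],
    [-1,[0,0,2.03],[0,0,0]]
  ]
}}

```text
clock: 36.42
tool_pos: [0.5013, -0.1139, 0.1371]
ee_rot: [[0.001, 1.0, 0.001], [1.0, -0.001, -0.001], [-0.001, 0.001, -1.0]]
wrist_force: [0.7, -0.4, -0.5]
width: 0.0397
finger_force: 15.0
```

{"method": "step_arm", "body": {
  "series": [
    [-1,[0,0,0.05],[0,0,0]],
    [-1,[0,0,0.05],[0,0,0]],
    [0.2,[0,0,0.05],[0,0,0]],
    [0.2,[0,0,0.05],[0,0,0]],
    [0.2,[0,0,0.05],[0,0,0]],
    [0.2,[0,0,-0.6],[0,0,0]],
    [0.2,[0,0,-1.6],[0,0,0]],
    [0.2,[0,0,-2.8],[0,0,0]],
    [0.2,[-1.2,0,-4],[0,0,0]],
    [0.2,[-2.4,-1,-5],[0,0,0]]
  ]
}}

```text
clock: 37.25
tool_pos: [0.4831, -0.1711, 0.2773]
ee_rot: [[-0.003, 1.0, 0.004], [1.0, 0.003, -0.002], [-0.002, 0.004, -1.0]]
wrist_force: [0.2, -1.1, 0.1]
width: 0.0562
finger_force: 0.0
```

{"method": "step_arm", "body": {
  "series": [
    [0,[-1.2,-1,0],[0,0,0]],
    [0,[-2.4,-2,0],[0,0,0]],
    [0,[-2.4,-2,0],[0,0,0]],
    [0,[-2.4,-2,0],[0,0,0]]
  ]
}}

```text
clock: 37.58
tool_pos: [0.42, -0.2443, 0.2741]
ee_rot: [[0.005, 1.0, 0.0], [1.0, -0.005, -0.001], [-0.001, 0.0, -1.0]]
wrist_force: [0.7, 1.4, 0.5]
width: 0.0469
finger_force: 0.0
```

```bash
python3 - <<'E'
from h import *
look()
T,S=cam("top"),cam("side")
x=cv2.resize(T["color"][180:320,140:370],(460,280),interpolation=cv2.INTER_CUBIC);y=cv2.resize(S["color"][120:330,220:390],(340,420),interpolation=cv2.INTER_CUBIC)
z=np.zeros((420,800,3),np.uint8); z[:280,:460]=x; z[:,460:]=y
cv2.imwrite("pics/c8.png",z)
for n in("sensor_grip","sensor_hinge"):
    g=[manip.mark_of(n,p)[0]["at"] for p in(T,S)];print(n,g,tri(T,g[0],S,g[1]))
E
```

```text
[ 0.41998056 -0.24427348  0.27413511]
top [([0.4568, 0.0667], 0.47), ([0.4852, -0.0266], 0.71), ([0.538, -0.0719], 0.7), ([0.4942, -0.1037], 0.65), ([0.3013, -0.3835], 0.62), ([0.3252, -0.4624], 0.45), ([0.4777, -0.4746], 0.48)]
 trace [[0.4714, 0.0635], [0.528, 0.0268], [0.4806, -0.0273], [0.5402, -0.066], [0.5013, -0.1147], [0.3012, -0.3836], [0.3253, -0.4523], [0.473, -0.4691]]
side [([0.4745, 0.0616], 0.41), ([0.4989, -0.1189], 0.44), ([0.3196, -0.3177], 0.8), ([0.2932, -0.3874], 0.8), ([0.3267, -0.4651], 0.53), ([0.4754, -0.4769], 0.66)]
 trace [[0.4879, -0.1191], [0.3238, -0.322], [0.3016, -0.3939], [0.4719, -0.4774]]
sensor_grip [[267.0, 175.8], [345.2, 146.4]] (array([0.68363174, 0.05679603, 0.30561615]), np.float64(0.0013447352090966373))
sensor_hinge [[292.0, 194.4], [348.0, 190.4]] (array([0.66696704, 0.00523984, 0.20796802]), np.float64(0.0009876632078575167))
```

View pics/c8.png

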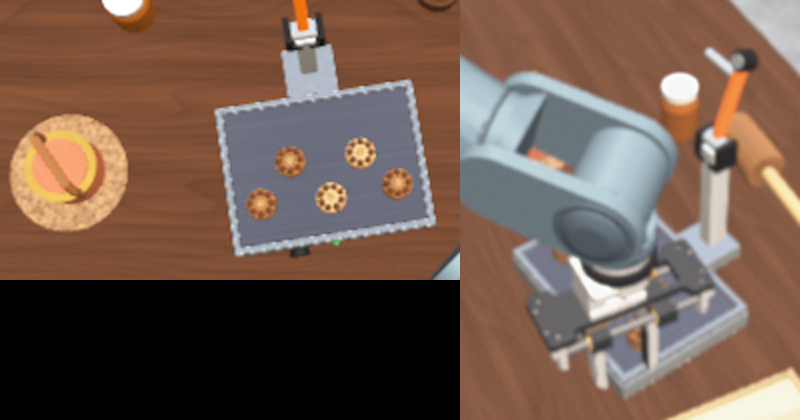

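All five rosettes stand upright inside the plate's rim, spread around x 260–400 px in the crop; pot on mat, arm still up. Now the sensor arm.

```bash
python3 - <<'E'
from h import *
D=down(9.35); g=np.array([.687,.0537,.303])
u=np.array([0,0,1]); p=state()[1]-.078*u
plan([("up",p+.19*u,D0),("pre",g+.085*u,D),("down",g,D)])
E
```

```text
up [0.0, -0.0, -6.33] [-0.0, -0.0, 0.0]
pre [9.87, 8.85, -0.07] [0.0, 0.0, -9.3]
down [0.0, 0.0, 2.83] [0.0, 0.0, 0.0]
```

{"method": "step_arm", "body": {
  "series": [
    [0,[0,0,-1.3],[0,0,0]],
    [0,[0,0,-2.6],[0,0,0]],
    [0,[0,0,-3.9],[0,0,0]],
    [0,[0,0,-5.2],[0,0,0]],
    [0,[0,0,-6.3],[0,0,0]],
    [0,[0,0,-6.3],[0,0,0]],
    [0,[0,0,-6.3],[0,0,0]]
  ]
}}

```text
clock: 38.77
tool_pos: [0.4216, -0.2428, 0.4652]
ee_rot: [[0.0, 1.0, 0.003], [1.0, -0.0, -0.003], [-0.003, 0.003, -1.0]]
wrist_force: [0.2, -0.6, -0.8]
width: 0.047
finger_force: 0.0
```

```bash
python3 - <<'E'
from h import *
D=down(9.35); g=np.array([.687,.0537,.303]); print(state()[1])
u=np.array([0,0,1])
plan([("pre",g+.085*u,D),("down",g,D)])
E
```

```text
[ 0.42159926 -0.24282499  0.46523391]
pre [9.89, 8.84, -0.03] [0.2, 0.2, -9.4]
down [0.0, 0.0, 2.83] [0.0, 0.0, 0.0]
```

{"method": "step_arm", "body": {
  "series": [
    [0,[9.88,8.84,-0.1],[0,0,-9.4]],
    [0,[9.88,8.84,-0.1],[0,0,-9.4]],
    [0,[9.88,8.84,-0.1],[0,0,-9.4]],
    [0,[9.88,8.84,-0.1],[0,0,-9.4]],
    [0,[9.88,8.84,-0.1],[0,0,-9.4]],
    [0,[9.88,8.84,-0.1],[0,0,-9.4]],
    [0,[9.88,8.84,-0.1],[0,0,-9.4]],
    [0,[9.88,8.84,-0.1],[0,0,-9.4]],
    [0,[9.88,8.84,-0.1],[0,0,-9.4]],
    [0,[9.88,8.84,-0.1],[0,0,-9.4]]
  ]
}}

```text
clock: 39.6
tool_pos: [0.6879, 0.0571, 0.4621]
ee_rot: [[-0.166, 0.986, -0.005], [0.986, 0.166, 0.001], [0.002, -0.004, -1.0]]
wrist_force: [0.2, -0.1, -0.6]
width: 0.0468
finger_force: 0.0
```

{"method": "step_arm", "body": {
  "series": [
    [0,[0,0,0],[0,0,0]],
    [0,[0,0,0],[0,0,0]],
    [0,[0,0,0],[0,0,0]],
    [0,[0,0,0],[0,0,0]]
  ]
}}

```text
clock: 39.93
tool_pos: [0.686, 0.0526, 0.4653]
ee_rot: [[-0.161, 0.987, -0.001], [0.987, 0.161, -0.0], [0.0, -0.001, -1.0]]
wrist_force: [0.5, -0.0, -0.0]
width: 0.0471
finger_force: 0.0
```

```bash
python3 - <<'E'
from h import *
D=down(9.35); g=np.array([.687,.0537,.303]); print(state()[1])
plan([("down",g,D)])
S=cam("side");cv2.imwrite("pics/c9.png",cv2.resize(S["color"][70:210,270:410],(560,560)))
E
```

```text
[0.68597737 0.05259501 0.46528396]
down [0.03, 0.04, 2.81] [-0.1, -0.0, -0.1]
```

View pics/c9.png

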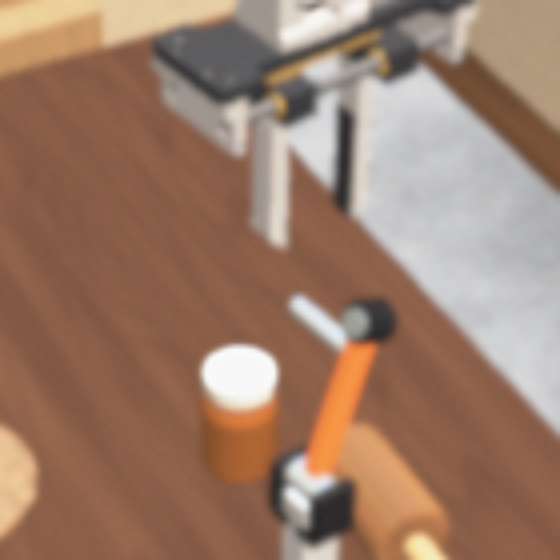

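Fingers straddle the rod's line; descend and grip.

{"method": "step_arm", "body": {
  "series": [
    [0,[0,0,1],[0,0,0]],
    [0,[0,0,2],[0,0,0]],
    [0,[0,0,2.8],[0,0,0]],
    [0,[0,0,2.8],[0,0,0]],
    [0,[0,0,2.8],[0,0,0]],
    [-1,[0,0,2.8],[0,0,0]],
    [-1,[0,0,2.8],[0,0,0]],
    [-1,[0,0,2.8],[0,0,0]],
    [-1,[0,0,2.8],[0,0,0]],
    [-1,[0,0,2.8],[0,0,0]]
  ],
  "grip_force": 20
}}

```text
clock: 40.82
tool_pos: [0.6875, 0.0537, 0.3836]
ee_rot: [[-0.163, 0.987, 0.005], [0.987, 0.163, 0.0], [-0.001, 0.005, -1.0]]
wrist_force: [4.8, 1.1, 3.4]
width: 0.0171
finger_force: 2.6
```

{"method": "step_arm", "body": {
  "series": [
    [-1,[0,0,0],[0,0,0]],
    [-1,[0,0,0],[0,0,0]],
    [-1,[0,0,0],[0,0,0]],
    [-1,[0,0,0],[0,0,0]]
  ]
}}

```text
clock: 41.15
tool_pos: [0.6879, 0.0538, 0.3843]
ee_rot: [[-0.163, 0.987, 0.007], [0.987, 0.163, 0.0], [-0.001, 0.007, -1.0]]
wrist_force: [4.7, 1.0, 4.4]
width: 0.0114
finger_force: 20.0
```

```bash
python3 - <<'E'
from h import *
s,p,R=state(); g=p+.078*R[:,2]; print(p,s["width"],s["wrist_force"])
y0=ay@(g[:2]-c)-.145-.002; z0=g[2]; th0=np.arctan2(z0-.206,-y0);print(y0,z0,th0,np.hypot(y0,z0-.206))
for th in list(np.arange(th0,0,-.13))+[0,-.03,-.06]:
    print(round(th,2),np.round([(-.095*np.cos(th)+.095*np.cos(th0))/.03,-(.095*(np.sin(th)-np.sin(th0)))/.03],2).tolist())
E
```

```text
[0.68794272 0.05383847 0.38431921] 0.011441790180991021 [4.65587226 0.97524866 4.37259564]
0.029645015126359697 0.30632116801855364 1.8581205931117641 0.10460957735527358
1.86 [0.0, -0.0]
1.73 [-0.4, -0.09]
1.6 [-0.81, -0.13]
1.47 [-1.22, -0.11]
1.34 [-1.63, -0.04]
1.21 [-2.02, 0.08]
1.08 [-2.4, 0.25]
0.95 [-2.74, 0.46]
0.82 [-3.06, 0.73]
0.69 [-3.34, 1.03]
0.56 [-3.58, 1.36]
0.43 [-3.78, 1.72]
0.3 [-3.92, 2.11]
0.17 [-4.02, 2.51]
0.04 [-4.06, 2.92]
0 [-4.06, 3.04]
-0.03 [-4.06, 3.13]
-0.06 [-4.06, 3.23]
```

{"method": "step_arm", "body": {
  "series": [
    [-1,[0,-0.4,-0.09],[0,0,0]],
    [-1,[0,-0.81,-0.13],[0,0,0]],
    [-1,[0,-1.22,-0.11],[0,0,0]],
    [-1,[0,-1.63,-0.04],[0,0,0]],
    [-1,[0,-2.02,0.08],[0,0,0]],
    [-1,[0,-2.4,0.25],[0,0,0]],
    [-1,[0,-2.74,0.46],[0,0,0]],
    [-1,[0,-3.06,0.73],[0,0,0]],
    [-1,[0,-3.06,0.73],[0,0,0]]
  ]
}}

```text
clock: 41.9
tool_pos: [0.595, 0.0388, 0.3601]
ee_rot: [[-0.163, 0.987, -0.001], [0.987, 0.163, 0.0], [0.0, -0.001, -1.0]]
wrist_force: [-2.1, 0.6, 0.5]
width: 0.0115
finger_force: 20.0
```

{"method": "step_arm", "body": {
  "series": [
    [-1,[0,-0.28,0.3],[0,0,0]],
    [-1,[0,-0.52,0.63],[0,0,0]],
    [-1,[0,-0.72,0.99],[0,0,0]],
    [-1,[0,-0.86,1.38],[0,0,0]],
    [-1,[0,-0.96,1.78],[0,0,0]],
    [-1,[0,-1.0,2.1],[0,0,0]],
    [-1,[0,-1.0,2.25],[0,0,0]],
    [-1,[0,-1.0,2.25],[0,0,0]]
  ]
}}

```text
clock: 42.57
tool_pos: [0.5673, 0.0341, 0.2913]
ee_rot: [[-0.163, 0.987, 0.003], [0.987, 0.163, 0.001], [0.001, 0.003, -1.0]]
wrist_force: [7.8, 2.9, -3.3]
width: 0.0116
finger_force: 20.0
```

{"method": "step_arm", "body": {
  "series": [
    [-1,[0,0,0.1],[0,0,0]],
    [-1,[0,0,0.2],[0,0,0]],
    [-1,[0,0,0.3],[0,0,0]],
    [-1,[0,0,0.3],[0,0,0]],
    [-1,[0,0,0.3],[0,0,0]]
  ]
}}

```text
clock: 42.98
tool_pos: [0.5675, 0.0339, 0.2876]
ee_rot: [[-0.163, 0.987, 0.003], [0.987, 0.163, -0.001], [-0.001, 0.002, -1.0]]
wrist_force: [-5.2, 3.1, 19.7]
width: 0.0116
finger_force: 20.0
```

{"method": "step_arm", "body": {
  "series": [
    [-1,[0,0,0.1],[0,0,0]],
    [-1,[0,0,0.2],[0,0,0]],
    [-1,[0,0,0.2],[0,0,0]],
    [-1,[0,0,0.2],[0,0,0]]
  ]
}}

```text
clock: 43.32
tool_pos: [0.5676, 0.0334, 0.2819]
ee_rot: [[-0.163, 0.987, 0.003], [0.987, 0.163, -0.002], [-0.002, 0.003, -1.0]]
wrist_force: [-5.7, 0.8, 20.5]
width: 0.0113
finger_force: 20.0
```

At the stop (force saturates at about 20 N). Release and withdraw.

{"method": "step_arm", "body": {
  "series": [
    [0,[0,0,0],[0,0,0]],
    [0,[0,0,0],[0,0,0]],
    [0,[0,0,0],[0,0,0]],
    [0,[0,0,0],[0,0,0]],
    [0,[0,0,-0.5],[0,0,0]],
    [0,[0,0,-1.5],[0,0,0]],
    [0,[0,0,-2.7],[0,0,0]],
    [0,[0,0,-4],[0,0,0]],
    [0,[1.2,0,-4.5],[0,0,0]],
    [0,[2.4,0,-4.5],[0,0,0]]
  ]
}}

```text
clock: 44.15
tool_pos: [0.5559, 0.1044, 0.4175]
ee_rot: [[-0.159, 0.987, 0.008], [0.987, 0.159, -0.0], [-0.002, 0.008, -1.0]]
wrist_force: [-0.4, 0.5, 0.9]
width: 0.0471
finger_force: 0.0
```

{"method": "step_arm", "body": {
  "series": [
    [0,[1.3,-1,0],[0,0,0]],
    [0,[2.6,-2,0],[0,0,0]],
    [0,[3.9,-3,0],[0,0,0]],
    [0,[5.2,-4,0],[0,0,0]],
    [0,[6.5,-5,0],[0,0,0]],
    [0,[7.8,-6,0],[0,0,0]],
    [0,[7.8,-6,0],[0,0,0]],
    [0,[7.8,-6,0],[0,0,0]]
  ]
}}

```text
clock: 44.82
tool_pos: [0.3349, 0.3093, 0.4119]
ee_rot: [[-0.17, 0.986, -0.002], [0.986, 0.17, 0.001], [0.001, -0.002, -1.0]]
wrist_force: [0.5, 0.4, 0.4]
width: 0.0471
finger_force: 0.0
```

```bash
python3 - <<'E'
from h import *
s,p,R=state(); print(p,s["clock"],s["width"])
T,S=cam("top"),cam("side")
x=cv2.resize(T["color"][180:320,140:370],(460,280),interpolation=cv2.INTER_CUBIC);y=cv2.resize(S["color"][120:330,220:390],(340,420),interpolation=cv2.INTER_CUBIC)
z=np.zeros((420,800,3),np.uint8); z[:280,:460]=x; z[:,460:]=y
cv2.imwrite("pics/c10.png",z)
g=[manip.mark_of("sensor_grip",p)[0]["at"] for p in(T,S)];print(g,tri(T,g[0],S,g[1]))
for r in(.0,.05): X=W(-.043,.145-.095*np.cos(r),.205+.095*np.sin(r)); print(proj(T,X),proj(S,X))
E
```

```text
[0.33489471 0.30933014 0.4119134 ] 44.8167 0.04707191853313909Traceback (most recent call last):
  File "<stdin>", line 7, in <module>
IndexError: list index out of range
```

View pics/c10.png

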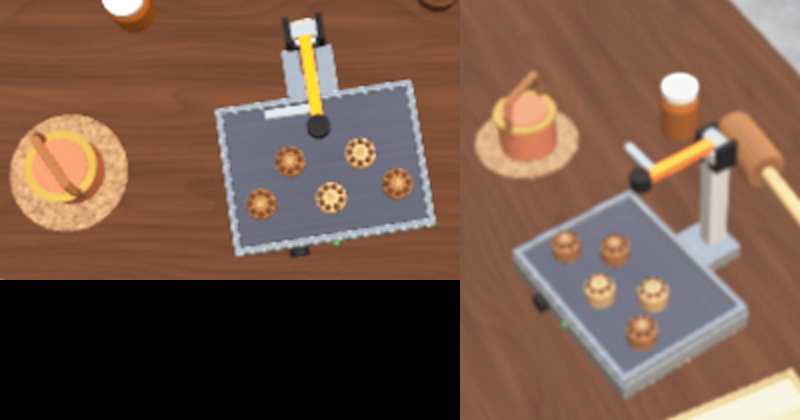

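All five rosettes stand on the plate inside the rim. The pot is upright on the mat, and the sensor arm is down: its head sits at about (310,210) in the side view, against (309,211) predicted for level.

```bash
python3 -c "
from bench import manip
print(manip.hand_in())"
```

```text
the job is handed in; nothing more can be done
None
```

The job is handed in after about 45 s of robot time: the pot stands upright on the cork mat, all five rosettes are on the warming plate inside the rim, and the sensor arm is back down on its stop; the bust, mallet, jar and look-alikes were not touched.

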